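Pack the salve jars into the round tin

ROBOT

A 7-joint arm with a two-finger parallel gripper is mounted at the origin on the work surface. World frame = base frame: x ahead of the robot, y to its left, z up, the work surface at z = 0. Lengths are in m, angles in rad, forces in N, time in s.
With the tool pointing down it reaches from about 0.35 to 0.9 m from the base axis. Payload 7.2 kg.
Tool frame: the origin (TCP) lies at the very end of the fingers, on their centre line; the grasp point (between the pads) lies 19 mm behind it (manip.grip_point_offset is the distance from the TCP to the grasp point, in m); z points along the fingers, y is the direction in which the jaws open and shut (so a half turn about z gives the same grasp; the last joint's range is limited). The gripper opens to 85 mm and grips with 20 to 120 N. Pads are 22 mm wide; open, the fingers measure 114 mm over their backs; the gripper's body (76 mm by 85 mm) begins 54 mm behind the grasp point. The pads swing forward as they close: fully open they stand 13 mm farther back than shut.
Start: joints at [1.056, 0.411, -0.013, 1.596, 0.006, 1.134, -0.082], TCP at [0.27, -0.564, 0.231] pointing down, gripper open.
Joint ranges: [-2.95, 2.95], [-0.29, 1.99], [-1.47, 1.44], [0.14, 2.54], [-1.03, 4.17], [0.13, 1.85], [-2.86, 2.86]. Speed limits (rad/s): [2.39, 2.39, 3.01, 3.01, 3.14, 3.14, 3.14].

INTERFACE

Orientations are given as a rotation vector (axis times angle).
In Python, from cell import manip, fingers, solver, imaging, monitor gives the robot as it stands. Calls block until the motion is done:
- manip.move_to(position, orientation): joint-space move of the TCP to a pose.
- manip.move_straight(position, ori=None, max_speed=0.15): straight line of the TCP; ori=None keeps the orientation; max_speed is the mean speed in m/s.
- manip.move_joints(angles): joint-space move.
- fingers.move_gripper(opening, strength=None): finger opening in m; strength is the grip in N (None keeps the last); returns when the fingers have stopped.
- manip.dwell(seconds).
- solver.ik(position, orientation): joint angles nearest the present ones, or None.
- imaging.camera(name): name is "scene" or "top"; returns the picture (480x640x3 uint8, red, green, blue); there is no depth.
- imaging.camera_params(name): a dict with "mtx" (3x3 intrinsics, pixels), "cam_to_world" (4x4, takes a point from camera to world coordinates). Camera axes: x right, y down, z forward; pixel columns grow to the right and rows downward; lengths in m; the calibration is good to about 2 mm. A picture is of the moment at which its call begins. camera_params takes no time and is no camera call.
A pose or a line that the arm cannot do raises manip.IKError and nothing moves.
- manip.sign_off(): hands the job in, once; it reports no verdict.
Readings, each from a call of its own:
- monitor.get_time(): time.
- monitor.get_q(): joint angles.
- monitor.get_joint_velocities(): joint speeds.
- monitor.get_joint_efforts(): joint torques, N m.
- monitor.get_position(): TCP position.
- monitor.get_tool_rot(): TCP orientation.
- monitor.get_contact_force(): force on the tool from outside, world axes, zero at the start.
- monitor.get_ft_torque(): the same for the moment, N m.
- monitor.get_width(): finger opening in m.
Only numpy, scipy, OpenCV 4.12 (cv2) and the standard library are available. Lean on these libraries where they do the work, as an engineer would, in place of code of your own. Each camera call takes 0.05 s, during which the arm holds its last target.

TASK

Prise up the lid of the round tin by its lip with the blade of the spatula, swing it open, and put the spatula back in its own compartment of the top green tray. Stand every salve jar upright on the floor of the tin, one jar in the middle and the others round it, setting the glass down gently rather than dropping it, then shut the lid fully. Leave the forceps, the nail clipper and the cup where they are.

Things in the scene. Friction and masses are not known exactly. Their poses are not given: they have to be found in the camera images.
- tin: Round bare-metal tin, fixed: 190 mm outside diameter, 184 mm inside, rim 78 mm above the shelf, floor 3 mm thick. Origin at the centre of its underside, z up; its +y points to the hinge, its -y to the pry lip. Seven jars just fit: one in the middle and six round it, about 60 mm from the middle, with about 4 mm between neighbours.
- tin_floor (a point): Centre of the upper face of the tin's floor (3 mm above the shelf); axes as the tin's.
- tin_hinge (a point): Middle of the lid's hinge line, on the tin's rim, 98 mm from the tin's axis towards its +y, 78 mm above the shelf. The hinge (dark steel strip 80 mm long) is parallel to the tin's x axis.
- lid (a joint): Opening angle of the tin's lid in rad: 0 shut, 2.0 fully back against its stop. The lid is a flat round metal plate 194 mm across and 4 mm thick, 120 g. The hinge is stiff (0.2 N m of friction), so the lid stays at whatever angle it is left; lifting it takes about 2 N at the lip.
- lid_lip (a point): Middle of the outer lower edge of the lid's pry lip: a flat tab 50 mm wide, 4 mm thick, opposite the hinge, in the lid's plane, 17 mm out from the tin's wall, 210 mm from the hinge line; moves with the lid. When shut its underside is 78 mm above the shelf; a fixed ledge of like width and depth on the wall lies 10 mm below (top at 68 mm). The blade goes into this slot, too narrow for a finger.
- stack: Three stacked green trays, fixed: 250 mm (x) by 190 mm (y); origin under the centre, z up. Top tray's floor 160 mm above the shelf, outer walls 4 mm thick, 16 mm high inside. A divider along x (4 mm thick, 14 mm high, at y = -16 mm) parts it: the wide compartment on the +y side (105 by 242 mm) is the spatula's, the narrow one holds forceps and clipper. What stands in the lower trays is fixed.
- spatula: Ointment spatula, 200 mm long, 70 g, lying in the top tray. Dark wooden handle 105 mm long (x -52 to +52 mm), 18 mm wide (y), 16 mm high (z). Stiff steel blade 95 mm long, 22 mm wide, 2.5 mm thick, running on along +x, 8 mm above the handle's underside. Origin at the centre of the handle's underside; balance point about 15 mm ahead of it.
- blade_tip (a point): Tip of the spatula's blade, 147.5 mm from the spatula's origin along its x, at mid-thickness of the blade.
- jar_tray: Low green tray, fixed, in which the jars start: 266 mm (x) by 216 mm (y), walls 4 mm thick and 18 mm high, floor 4 mm thick. Origin at the centre of its underside.
- jar0: Squat amber glass salve jar, 110 g, one of up to seven alike: body 56 mm in diameter and 34 mm high with a bevelled foot and a sloping shoulder, carrying a white screw cap 28 mm in diameter and 22 mm high (fixed; take the jar by it); 56 mm high in all. Origin at the centre of its underside, z up.
- jar1: Squat amber glass salve jar, 110 g, one of up to seven alike: body 56 mm in diameter and 34 mm high with a bevelled foot and a sloping shoulder, carrying a white screw cap 28 mm in diameter and 22 mm high (fixed; take the jar by it); 56 mm high in all. Origin at the centre of its underside, z up.
- jar2: Squat amber glass salve jar, 110 g, one of up to seven alike: body 56 mm in diameter and 34 mm high with a bevelled foot and a sloping shoulder, carrying a white screw cap 28 mm in diameter and 22 mm high (fixed; take the jar by it); 56 mm high in all. Origin at the centre of its underside, z up.
- jar3: Squat amber glass salve jar, 110 g, one of up to seven alike: body 56 mm in diameter and 34 mm high with a bevelled foot and a sloping shoulder, carrying a white screw cap 28 mm in diameter and 22 mm high (fixed; take the jar by it); 56 mm high in all. Origin at the centre of its underside, z up.
- jar4: Squat amber glass salve jar, 110 g, one of up to seven alike: body 56 mm in diameter and 34 mm high with a bevelled foot and a sloping shoulder, carrying a white screw cap 28 mm in diameter and 22 mm high (fixed; take the jar by it); 56 mm high in all. Origin at the centre of its underside, z up.
- jar5: Squat amber glass salve jar, 110 g, one of up to seven alike: body 56 mm in diameter and 34 mm high with a bevelled foot and a sloping shoulder, carrying a white screw cap 28 mm in diameter and 22 mm high (fixed; take the jar by it); 56 mm high in all. Origin at the centre of its underside, z up.
- jar6: Squat amber glass salve jar, 110 g, one of up to seven alike: body 56 mm in diameter and 34 mm high with a bevelled foot and a sloping shoulder, carrying a white screw cap 28 mm in diameter and 22 mm high (fixed; take the jar by it); 56 mm high in all. Origin at the centre of its underside, z up.
- forceps: Steel forceps, 115 mm long, in the narrow compartment of the top tray; leave alone.
- clipper: Steel nail clipper, 62 mm long, in the narrow compartment of the top tray; leave alone.
- cup: White ceramic cup, 72 mm across the rim, 75 mm high, standing on the shelf beyond the tin; leave alone.

How it is judged:
On the way, in this order (a step that is already met when the one before it is completed fails the run):
1. the lid is prised up by the spatula (value of joint lid above 0.08 rad and contact force between spatula and lid above 0.3 N), for 0.1 s.
2. with the lid open, every jar stands in the tin, one in the middle and the rest round it (value of joint lid above 1 rad and horizontal distance between each of jar0, jar1, jar2, jar3, jar4, jar5, jar6 and tin_floor below 0.068 m and z of jar0 in the frame of tin_floor between -0.004 and 0.006 m and angle between each of jar0, jar1, jar2, jar3, jar4, jar5, jar6's own z axis and vertical below 0.1 rad and z of jar1 in the frame of tin_floor between -0.004 and 0.006 m and z of jar2 in the frame of tin_floor between -0.004 and 0.006 m and z of jar3 in the frame of tin_floor between -0.004 and 0.006 m and z of jar4 in the frame of tin_floor between -0.004 and 0.006 m and z of jar5 in the frame of tin_floor between -0.004 and 0.006 m and z of jar6 in the frame of tin_floor between -0.004 and 0.006 m and horizontal distance between any of jar0, jar1, jar2, jar3, jar4, jar5, jar6 and tin_floor below 0.015 m), for 0.3 s.
At the end, for the whole second after the job is handed in: Lid shut (under 0.05 rad). Every jar present stands in the tin: upright within 0.1 rad, underside within 6 mm of its floor, within 68 mm of its axis, one of them within 15 mm of the axis. Spatula in the wide compartment of the top tray, handle and blade tip inside its walls. All at rest (value of joint lid below 0.05 rad and horizontal distance between each of jar0, jar1, jar2, jar3, jar4, jar5, jar6 and tin_floor below 0.068 m and z of jar0 in the frame of tin_floor between -0.004 and 0.006 m and angle between each of jar0, jar1, jar2, jar3, jar4, jar5, jar6's own z axis and vertical below 0.1 rad and z of jar1 in the frame of tin_floor between -0.004 and 0.006 m and z of jar2 in the frame of tin_floor between -0.004 and 0.006 m and z of jar3 in the frame of tin_floor between -0.004 and 0.006 m and z of jar4 in the frame of tin_floor between -0.004 and 0.006 m and z of jar5 in the frame of tin_floor between -0.004 and 0.006 m and z of jar6 in the frame of tin_floor between -0.004 and 0.006 m and horizontal distance between any of jar0, jar1, jar2, jar3, jar4, jar5, jar6 and tin_floor below 0.015 m and y of spatula in the frame of stack between -0.012 and 0.091 m and x of spatula in the frame of stack between -0.12 and 0.12 m and y of blade_tip in the frame of stack between -0.012 and 0.091 m and x of blade_tip in the frame of stack between -0.122 and 0.122 m and z of spatula in the frame of stack between 0.15 and 0.185 m and z of blade_tip in the frame of stack between 0.155 and 0.185 m and linear speed of each of spatula, jar0, jar1, jar2, jar3, jar4, jar5, jar6 below 0.02 m/s); the robot touches nothing.
It fails at once if a jar is let fall into the tin from more than about 25 mm ((horizontal distance between jar0 and tin_floor below 0.08 m and z of jar0 in the frame of tin_floor between 0.015 and 0.15 m and contact force between jar0 and anything else below 0.02 N and linear speed of jar0 above 0.45 m/s) or (horizontal distance between jar1 and tin_floor below 0.08 m and z of jar1 in the frame of tin_floor between 0.015 and 0.15 m and contact force between jar1 and anything else below 0.02 N and linear speed of jar1 above 0.45 m/s) or (horizontal distance between jar2 and tin_floor below 0.08 m and z of jar2 in the frame of tin_floor between 0.015 and 0.15 m and contact force between jar2 and anything else below 0.02 N and linear speed of jar2 above 0.45 m/s) or (horizontal distance between jar3 and tin_floor below 0.08 m and z of jar3 in the frame of tin_floor between 0.015 and 0.15 m and contact force between jar3 and anything else below 0.02 N and linear speed of jar3 above 0.45 m/s) or (horizontal distance between jar4 and tin_floor below 0.08 m and z of jar4 in the frame of tin_floor between 0.015 and 0.15 m and contact force between jar4 and anything else below 0.02 N and linear speed of jar4 above 0.45 m/s) or (horizontal distance between jar5 and tin_floor below 0.08 m and z of jar5 in the frame of tin_floor between 0.015 and 0.15 m and contact force between jar5 and anything else below 0.02 N and linear speed of jar5 above 0.45 m/s) or (horizontal distance between jar6 and tin_floor below 0.08 m and z of jar6 in the frame of tin_floor between 0.015 and 0.15 m and contact force between jar6 and anything else below 0.02 N and linear speed of jar6 above 0.45 m/s)).
It fails at once if the forceps, the clipper or the cup is moved more than 30 mm (distance of any of forceps, clipper, cup from where it was at the start of the episode above 0.03 m).
Of jar0, jar1, jar2, jar3, jar4, jar5, jar6 only 5 to 7 are there at a start; the rules pass over those that are not, and their reading is None.
At some moment in a run one of jar0, jar1, jar2, jar3, jar4, jar5, jar6 may be knocked a few centimetres aside while the robot is not near it.
It also fails if it takes over 210 s, if anything falls off the work surface, if the arm or the gripper's body presses on something with over 40 N, if the wrist force passes 120 N, or if a joint passes its speed limit or range.

## Working session

There is one attempt and no reset: what is moved stays moved. The work goes in short steps, each a Python script; the robot and the scene stay as the last script left them, time stands still between calls to the robot, and variables do not carry over. Pictures are saved under pics/ and viewed, and the job is handed in when it is done.

```bash
ls -la; mkdir -p pics; python3 - <<'E'
from cell import manip, fingers, solver, imaging, monitor
import cv2
for n in ("scene","top"):
    im=imaging.camera(n); cv2.imwrite(f"pics/{n}0.png",im[:,:,::-1]); p=imaging.camera_params(n); print(n,p)
print(monitor.get_time(),monitor.get_q(),monitor.get_position(),monitor.get_tool_rot(),monitor.get_width(),manip.grip_point_offset)
E
```

```text
total 12
drwxr-xr-x  3 agent agent 4096 Dec  5 22:43 .
drwxr-xr-x 23 root  root  4096 Dec  5 22:43 ..
drwxr-xr-x  2 agent agent 4096 Dec  5 22:43 pics
scene {'mtx': array([[584.13941468,   0.        , 322.04556069],
       [  0.        , 584.13941468, 237.70297822],
       [  0.        ,   0.        ,   1.        ]]), 'cam_to_world': array([[ 0.76458067,  0.490296  , -0.41836136,  1.04745226],
       [ 0.64442153, -0.56972443,  0.51003428, -0.65832158],
       [ 0.01171708, -0.65956342, -0.75155758,  0.98130805],
       [ 0.        ,  0.        ,  0.        ,  1.        ]])}
top {'mtx': array([[581.80335153,   0.        , 318.19627865],
       [  0.        , 581.80335153, 241.08560457],
       [  0.        ,   0.        ,   1.        ]]), 'cam_to_world': array([[ 0.02373999, -0.99793417,  0.05969761,  0.47777857],
       [-0.99966557, -0.02430893, -0.00882214, -0.0758384 ],
       [ 0.0102551 , -0.05946821, -0.99817752,  1.52892612],
       [ 0.        ,  0.        ,  0.        ,  1.        ]])}
0.1 [ 1.05577789  0.41179949 -0.01270852  1.59697301  0.00558101  1.13431251
 -0.08219412] [ 0.26983266 -0.56324442  0.23054473] [-3.06214636e+00 -6.95755805e-01  6.39807399e-04] 0.08521459933139197 0.0187
```

View pics/scene0.png

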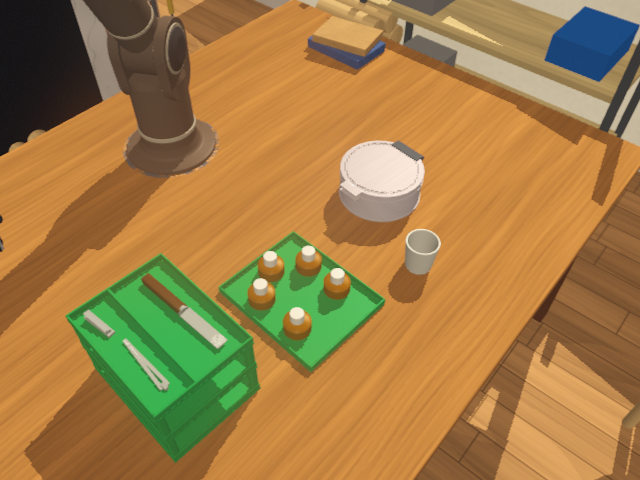

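View pics/top0.png

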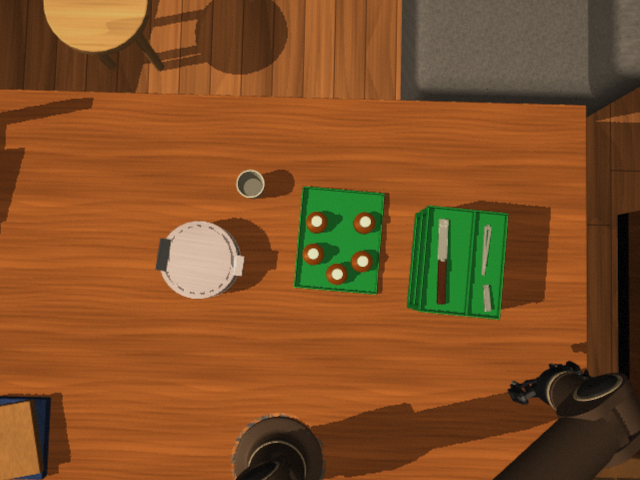

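The scene has five jars. The tin is at top-view (200,260), with its hinge on the left (world +y) and its lip on the right at (238,265). The spatula handle is at (442,282) and its blade tip at (443,222). I'll crop in for precise measurements.

```bash
cat > h.py <<'E'
import numpy as np, cv2
from cell import manip, fingers, solver, imaging, monitor
from scipy.spatial.transform import Rotation as R
def p2w(n,u,v,z):
    p=imaging.camera_params(n);T=p["cam_to_world"];d=T[:3,:3]@np.linalg.inv(p["mtx"])@np.array([u,v,1.]);o=T[:3,3]
    return o+d*(z-o[2])/d[2]
def w2p(n,P):
    p=imaging.camera_params(n);T=np.linalg.inv(p["cam_to_world"]);c=T[:3,:3]@np.asarray(P,float)+T[:3,3];q=p["mtx"]@c
    return q[:2]/q[2]
def crop(im,x0,y0,x1,y1,s,name):
    cv2.imwrite(name,cv2.resize(im[y0:y1,x0:x1],None,fx=s,fy=s,interpolation=cv2.INTER_CUBIC)[:,:,::-1])
E
python3 - <<'E'
import cv2
from h import crop
a=cv2.imread("pics/top0.png")[:,:,::-1]
crop(a,140,170,280,310,4,"pics/c_tin.png")
crop(a,400,195,520,325,4.5,"pics/c_stack.png")
crop(a,285,180,395,300,5,"pics/c_jars.png")
b=cv2.imread("pics/scene0.png")[:,:,::-1]
crop(b,330,130,450,230,6,"pics/c_tins.png")
crop(b,60,250,270,400,3.7,"pics/c_stacks.png")
E
```

```text
(no output)
```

View pics/c_tin.png

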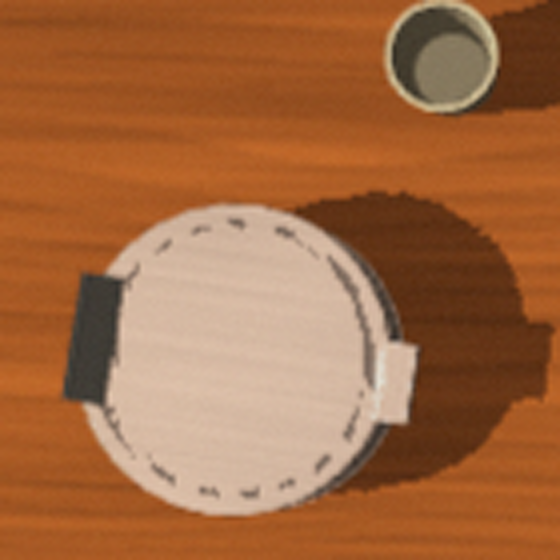

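View pics/c_stack.png

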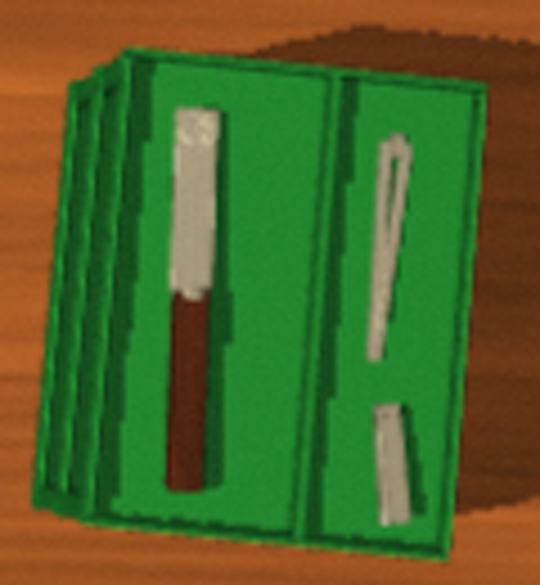

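View pics/c_jars.png

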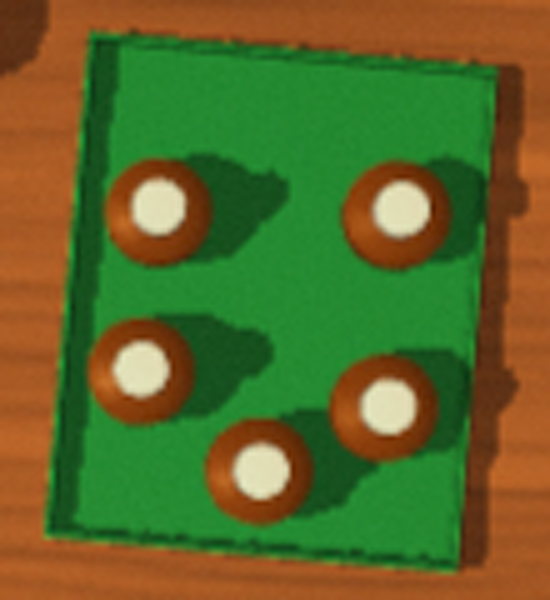

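View pics/c_tins.png

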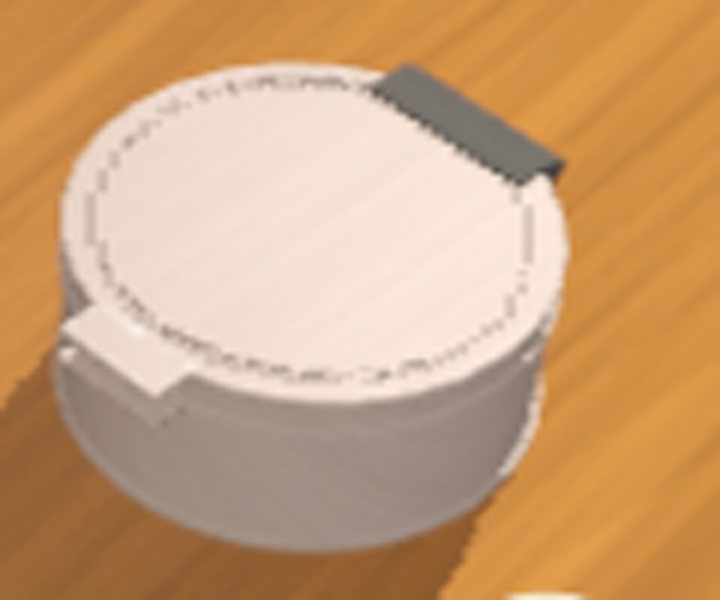

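View pics/c_stacks.png

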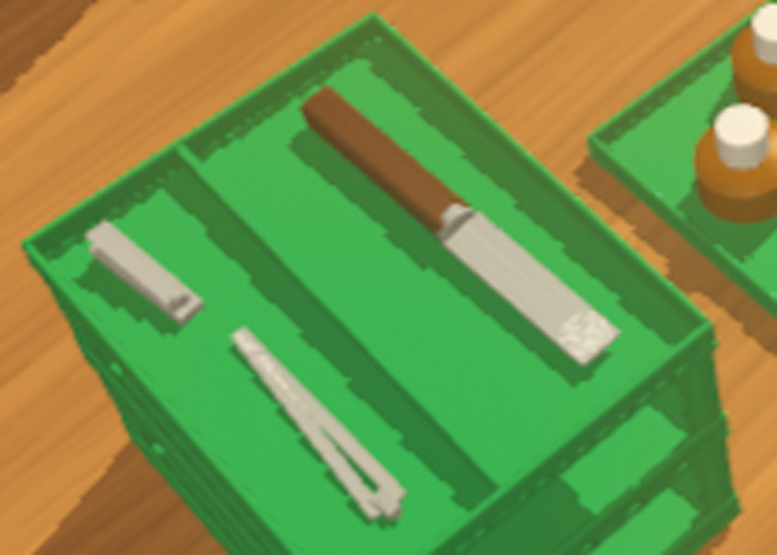

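```bash
python3 - <<'E'
from h import *
np.set_printoptions(precision=4,suppress=True)
def f(n,x0,y0,s,c,z): return p2w(n,(c[0]+.5)/s-.5+x0,(c[1]+.5)/s-.5+y0,z)
im=cv2.imread("pics/top0.png")
# lid ellipse by colour
hsv=cv2.cvtColor(im,cv2.COLOR_BGR2HSV)
m=((hsv[:,:,1]<70)&(hsv[:,:,2]>150)).astype(np.uint8); m[:, :140]=0;m[:,260:]=0;m[:200]=0;m[320:]=0
cs,_=cv2.findContours(m,cv2.RETR_EXTERNAL,cv2.CHAIN_APPROX_NONE);c=max(cs,key=cv2.contourArea)
print("minrect",cv2.minAreaRect(c))
# robust circle in world
W=np.array([p2w("top",*p[0],.082)[:2] for p in c])
from scipy.optimize import least_squares
r=least_squares(lambda q:np.hypot(W[:,0]-q[0],W[:,1]-q[1])-q[2],[.5,.1,.097],loss="soft_l1",f_scale=.001); print("lid circle",r.x)
tc=r.x[:2]
print("lip outer corners",[f("top",140,170,4,k,.082) for k in((418,345),(408,425))])
print("hinge outer",[f("top",140,170,4,k,.085) for k in((83,273),(63,400))])
for n,cs in (("lipS",((62,330),(162,396))),("hingeS",((410,65),(567,163)))):
    print(n,[f("scene",330,130,6,k,.082) for k in cs])
# stack rim z=.176
print("stack rim corners top",[f("top",400,195,4.5,k,.176) for k in((125,50),(487,84),(450,558),(90,525))])
print("stack rim corners scene",[f("scene",60,250,3.7,k,.176) for k in((375,15),(715,328),(25,243))])
print("spat top: butt",f("top",400,195,4.5,(186,490),.176)," ferr",f("top",400,195,4.5,(190,292),.176),"tip",f("top",400,195,4.5,(197,107),.17))
print("spat scene tip mid",f("scene",60,250,3.7,(601,347),.17),"butt",f("scene",60,250,3.7,(316,100),.176))
# caps
for n,box in(("top",(290,380,185,295)),("scene",(220,390,230,370))):
    im=cv2.imread(f"pics/{n}0.png");hsv=cv2.cvtColor(im,cv2.COLOR_BGR2HSV)
    m=((hsv[:,:,1]<60)&(hsv[:,:,2]>170)).astype(np.uint8);mm=np.zeros_like(m);mm[box[2]:box[3],box[0]:box[1]]=1
    k,l,st,ce=cv2.connectedComponentsWithStats(m*mm)
    for i in range(1,k):
        if st[i,4]>20: print(n,st[i],ce[i],p2w(n,*ce[i],.060 if n=="top" else .052))
E
```

```text
minrect ((198.3845977783203, 259.576904296875), (76.27127838134766, 77.10333251953125), 56.3099365234375)
lid circle [0.5113 0.2047 0.0934]
lip outer corners [array([0.523 , 0.0945, 0.082 ]), array([0.4733, 0.0991, 0.082 ])]
hinge outer [array([0.5626, 0.3029, 0.085 ]), array([0.4837, 0.3121, 0.085 ])]
lipS [array([0.4756, 0.0983, 0.082 ]), array([0.5251, 0.0951, 0.082 ])]
hingeS [array([0.4846, 0.309 , 0.082 ]), array([0.5654, 0.3004, 0.082 ])]
stack rim corners top [array([ 0.6479, -0.3416,  0.176 ]), array([ 0.6348, -0.5307,  0.176 ]), array([ 0.3889, -0.5126,  0.176 ]), array([ 0.4015, -0.3266,  0.176 ])]
stack rim corners scene [array([ 0.4058, -0.3283,  0.176 ]), array([ 0.653 , -0.3464,  0.176 ]), array([ 0.3914, -0.5131,  0.176 ])]
spat top: butt [ 0.4206 -0.3759  0.176 ]  ferr [ 0.5227 -0.3769  0.176 ] tip [ 0.6196 -0.3808  0.17  ]
spat scene tip mid [ 0.6195 -0.3826  0.17  ] butt [ 0.4253 -0.3794  0.176 ]
top [312 217  10   9  70] [316.1714 220.9857] [ 0.6165 -0.0825  0.06  ]
top [360 217  11  10  76] [364.7368 221.4342] [ 0.6184 -0.2057  0.06  ]
top [308 249  10  10  70] [312.5857 253.4571] [ 0.534  -0.0754  0.06  ]
top [358 257   9   9  71] [362.0986 260.9014] [ 0.5182 -0.2009  0.06  ]
top [332 270  10   9  72] [336.625  273.9306] [ 0.4838 -0.1373  0.06  ]
scene [302 246  13  16 159] [308.0377 252.5283] [ 0.5345 -0.0778  0.052 ]
scene [263 251  14  16 166] [269.6747 257.9578] [ 0.4843 -0.14    0.052 ]
scene [331 268  13  16 167] [336.9701 275.0599] [ 0.6171 -0.0843  0.052 ]
scene [253 278  14  17 174] [259.8908 285.5977] [ 0.5182 -0.2037  0.052 ]
scene [290 307  14  18 187] [296.4171 314.7754] [ 0.6186 -0.208   0.052 ]
scene [220 334   7  12  51] [222.1176 339.4118] [ 0.5511 -0.3366  0.052 ]
```

Measurements from both cameras agree to within about 3 mm:

| Item | Estimate |
|---|---|
| Tin centre | about (0.511, 0.207), yaw about -6° |
| Stack centre | (0.520, -0.429), yaw -4° |
| Spatula origin | (0.472, -0.378), yaw -1.4° |
| Jars | 5, in the jar tray |

Next I'll check that the whole pry path is reachable before moving.

```bash
cat >> h.py <<'E'
def down(yawdeg): return (R.from_euler('z',yawdeg,degrees=True)*R.from_euler('x',180,degrees=True)).as_rotvec()
TC=np.array([.511,.2075]); TY=-6.0
ty=np.array([np.sin(np.radians(-TY)),np.cos(np.radians(TY))]); tx=np.array([np.cos(np.radians(TY)),np.sin(np.radians(TY))])
def tin(x,y,z): return np.array([*(TC+x*tx+y*ty),z])
SP=np.array([.472,-.378]); SY=-1.4; GX=.030   # spatula pose, grip x
def say(m=""): 
    print(m,"t%.1f"%monitor.get_time(),"p",np.round(monitor.get_position(),4),"F",np.round(monitor.get_contact_force(),1),"w%.4f"%monitor.get_width())
E
python3 - <<'E'
from h import *
np.set_printoptions(precision=2,suppress=True)
d=np.array([np.cos(np.radians(SY)),np.sin(np.radians(SY))]);g=SP+GX*d
for z in(.3,.164): print("grasp",g,solver.ik(np.array([*g,z]),down(SY)))
D=.1475-GX
for th in(0,.2,.5,.8,1.2,1.5,1.7,1.85):
    r=.195; P=tin(0,.098-r*np.cos(th)-D,.070+r*np.sin(th)); print(th,P,solver.ik(P,down(90+TY)))
for j in((0,0),(.055,0),(0,.055),(-.055,0),(0,-.055)):
    for z in (.05,.2):
        print([None if solver.ik(tin(*j,z),down(y)) is None else y for y in(0,45,90,135)],end=" ")
E
```

```text
grasp [ 0.5  -0.38] [ 0.58  0.37 -0.01  1.49  0.01  1.28 -1.03]
grasp [ 0.5  -0.38] [ 0.58  0.48 -0.01  1.66  0.01  1.   -1.03]
0 [ 0.49 -0.01  0.07] [ 0.35  0.46 -0.55  2.05  0.35  0.73 -0.52]
0.2 [ 0.49 -0.    0.11] [ 0.38  0.4  -0.58  2.02  0.3   0.81 -0.48]
0.5 [0.49 0.02 0.16] [ 0.38  0.33 -0.62  1.96  0.24  0.93 -0.46]
0.8 [0.49 0.05 0.21] [ 0.36  0.29 -0.68  1.89  0.21  1.03 -0.51]
1.2 [0.5  0.12 0.25] [ 0.31  0.3  -0.78  1.79  0.23  1.14 -0.64]
1.5 [0.51 0.17 0.26] [ 0.27  0.36 -0.88  1.72  0.29  1.2  -0.79]
1.7 [0.51 0.21 0.26] [ 0.27  0.44 -1.02  1.68  0.39  1.24 -0.94]
1.85 [0.51 0.24 0.26] [ 0.26  0.51 -1.1   1.65  0.47  1.27 -1.04]
[0, 45, 90, 135] [0, 45, 90, 135] [0, 45, 90, 135] [0, 45, 90, 135] [0, 45, 90, 135] [0, 45, 90, 135] [0, 45, 90, 135] [0, 45, 90, 135] [0, 45, 90, 135] [0, 45, 90, 135]
```

```bash
python3 - <<'E'
from h import *
d=np.array([np.cos(np.radians(SY)),np.sin(np.radians(SY))]);g=SP+GX*d
fingers.move_gripper(.042,100)
manip.move_to(np.array([*g,.25]),down(SY)); say("above")
manip.move_straight(np.array([*g,.19]),max_speed=.1); say("low")
im=imaging.camera("top"); crop(im,390,180,530,330,4,"pics/g1.png")
im=imaging.camera("scene"); crop(im,60,200,270,380,3.7,"pics/g1s.png")
E
```

```text
above t1.7 p [ 0.5009 -0.3801  0.2499] F [-0.7  0.6  0. ] w0.0422
low t2.5 p [ 0.5021 -0.3792  0.1905] F [ 0.6 -0.1  0.8] w0.0422
```

View pics/g1s.png

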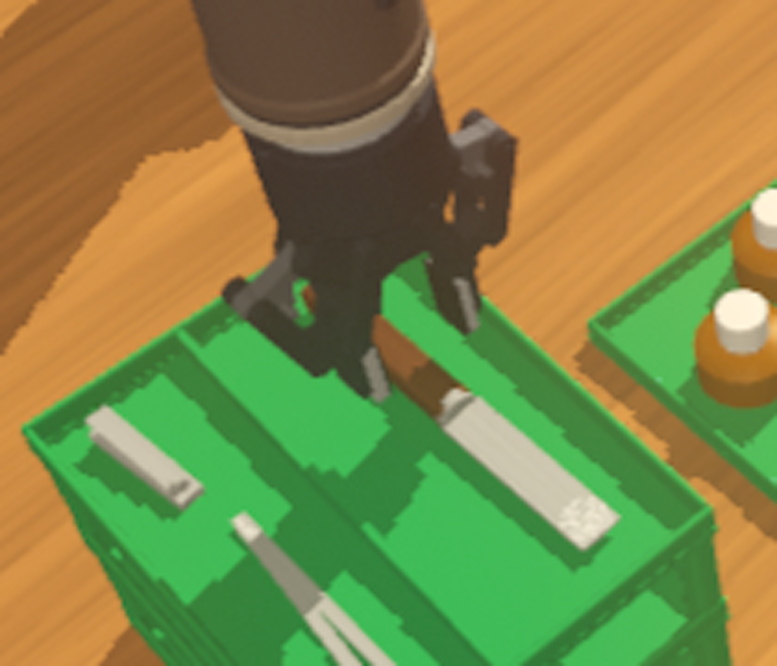

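View pics/g1.png

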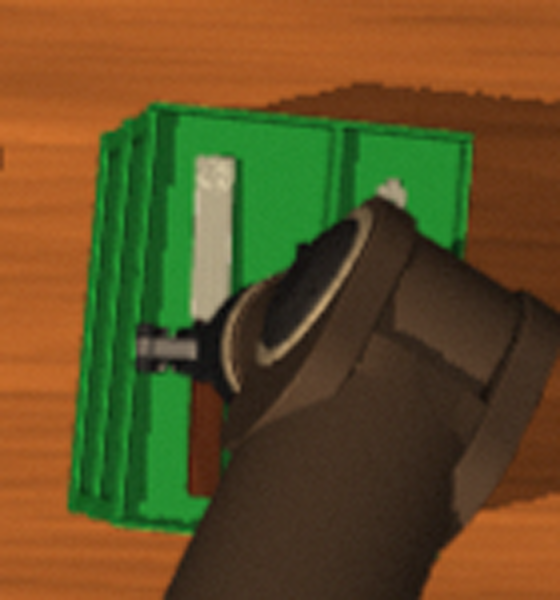

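The fingers straddle the handle just behind the ferrule. I'll descend with force checks, then close.

```bash
python3 - <<'E'
from h import *
p=monitor.get_position()
d=np.array([np.cos(np.radians(SY)),np.sin(np.radians(SY))]);g=SP+GX*d
for z in(.18,.172,.167,.1635):
    manip.move_straight(np.array([*g,z]),max_speed=.05); manip.dwell(.1); say(z)
    if abs(monitor.get_contact_force()[2])>8: print("STOP");break
E
```

```text
0.18 t3.0 p [ 0.502  -0.3787  0.18  ] F [-0.8 -0.1  0.3] w0.0419
0.172 t3.5 p [ 0.502  -0.3787  0.1719] F [-0.9  0.2  0.8] w0.0420
0.167 t3.8 p [ 0.502  -0.3787  0.167 ] F [-0.3 -0.1  0.3] w0.0421
0.1635 t4.2 p [ 0.502  -0.3787  0.1635] F [-0.2  0.1  0.1] w0.0419
```

```bash
python3 - <<'E'
from h import *
fingers.move_gripper(.008,100); say("closed"); print(monitor.get_tool_rot(),down(SY))
g=monitor.get_position()
manip.move_straight(g+[0,0,.03],max_speed=.06); say("up")
manip.move_straight(g+[0,0,.12],max_speed=.15); say("up")
im=imaging.camera("scene"); crop(im,60,150,270,330,3.7,"pics/g2s.png")
im=imaging.camera("top"); crop(im,390,180,530,330,4,"pics/g2.png")
E
```

```text
closed t4.5 p [ 0.5022 -0.3789  0.164 ] F [-0.3  1.3  3.6] w0.0151
[ 3.14090043e+00 -3.84647737e-02  1.09224353e-03] [ 3.14135820e+00 -3.83808401e-02 -2.35014865e-18]
up t5.2 p [ 0.5022 -0.3789  0.1941] F [ 0.4 -0.1 -1.1] w0.0149
up t5.9 p [ 0.5018 -0.3786  0.2829] F [ 0.   1.3 -1.6] w0.0150
```

View pics/g2s.png

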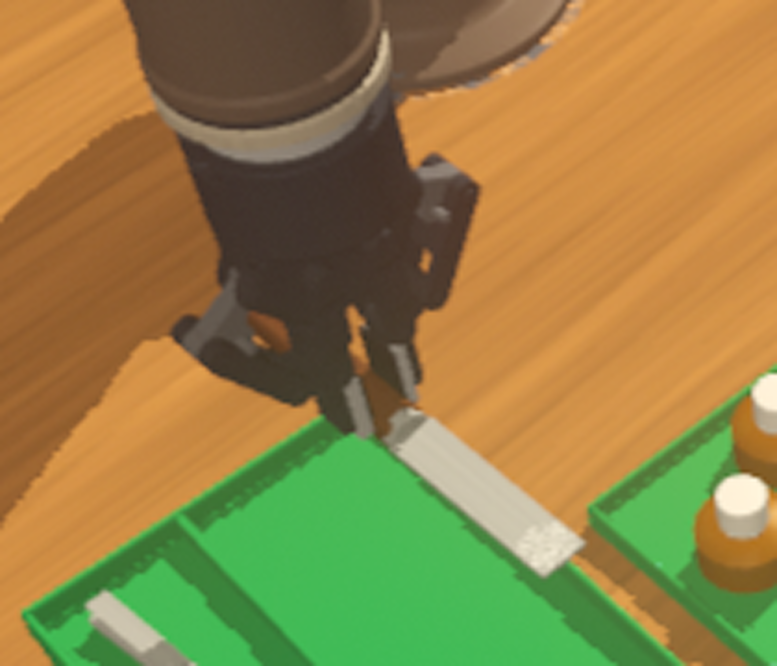

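View pics/g2.png

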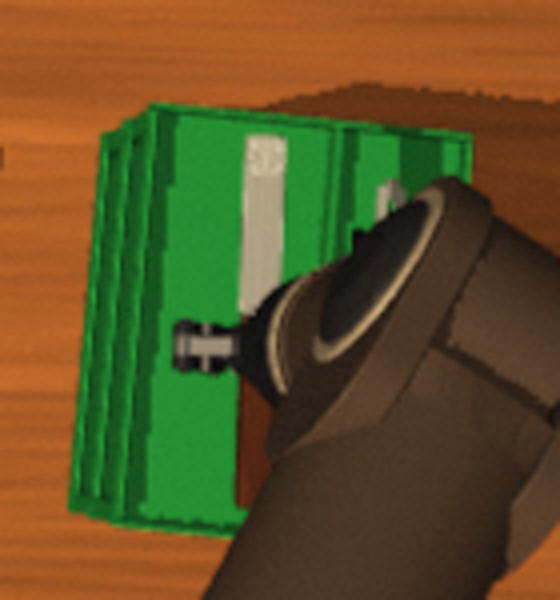

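It's held. Now I'll triangulate the blade tip from both views: scene crop (564,560), top crop (267,136).

```bash
cat >> h.py <<'E'
def tri(obs):  # obs: list of (cam,u,v)
    A=[];b=[]
    for n,u,v in obs:
        o=imaging.camera_params(n)["cam_to_world"][:3,3]; d=p2w(n,u,v,0)-o; d/=np.linalg.norm(d); M=np.eye(3)-np.outer(d,d); A.append(M); b.append(M@o)
    x=np.linalg.lstsq(np.vstack(A),np.hstack(b),rcond=None)[0]; return x
def cp(c,x0,y0,s): return ((c[0]+.5)/s-.5+x0,(c[1]+.5)/s-.5+y0)
E
python3 - <<'E'
from h import *
print("tip",tri([("scene",*cp((564,560),60,150,3.7)),("top",*cp((267,136),390,180,4))]))
print("tcp",monitor.get_position(), "expected tip", monitor.get_position()+[.1175,-.0029,.168-.164])
E
```

```text
tip [ 0.61846527 -0.38272791  0.28596157]
tcp [ 0.50164721 -0.37848665  0.28243873] expected tip [ 0.61914721 -0.38138665  0.28643873]
```

The tip agrees with the expected position to about 1 mm, and the blade is level. Next: move to the slot.

```bash
python3 - <<'E'
from h import *
D=.1175
def tcp_for_tip(y,z): return tin(0,y-D,z-.004)
manip.move_to(tcp_for_tip(-.14,.20),down(90+TY)); say("hi")
manip.move_straight(tcp_for_tip(-.14,.10),max_speed=.12)
manip.move_straight(tcp_for_tip(-.14,.073),max_speed=.05); say("low")
im=imaging.camera("scene"); crop(im,280,130,440,250,5,"pics/p1s.png")
im=imaging.camera("top"); crop(im,200,220,340,320,5,"pics/p1.png")
E
```

```text
hi t7.3 p [ 0.4846 -0.0498  0.1962] F [-0.5  0.2 -1.6] w0.0148
low t9.0 p [ 0.4841 -0.0485  0.0689] F [-0.6 -0.2 -0.1] w0.0148
```

View pics/p1s.png

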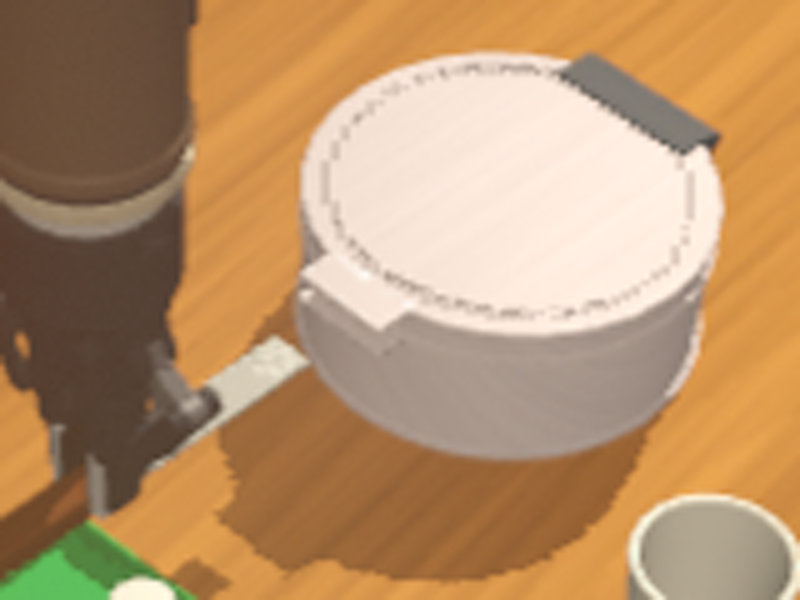

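View pics/p1.png

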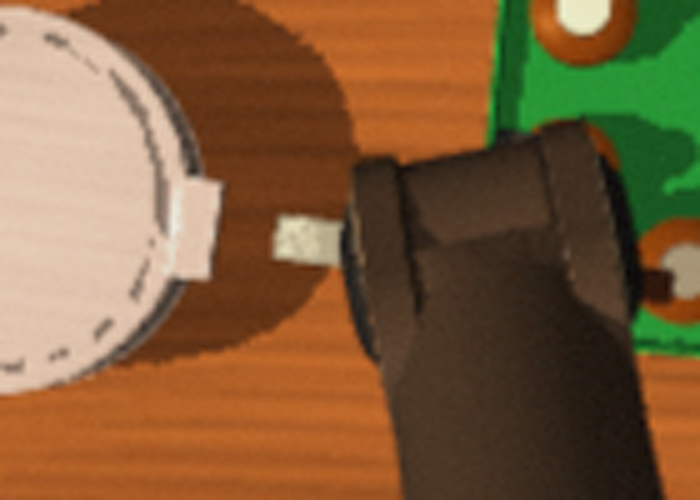

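```bash
python3 - <<'E'
from h import *
print("tip",tri([("scene",*cp((293,350),280,130,5)),("top",*cp((274,236),200,220,5))]),"expected",tin(0,-.14,.073))
print("lip mid",tri([("scene",*cp((341,303),280,130,5)),("top",*cp((216,231),200,220,5))]),"expected",tin(0,-.112,.082))
E
```

```text
tip [0.4961018  0.06878122 0.07063903] expected [0.49636602 0.06826693 0.073     ]
lip mid [0.49853434 0.09741278 0.07981725] expected [0.49929281 0.09611355 0.082     ]
```

Relative to the lip, whose known height gives the same -2.2 mm bias, the tip is at slot mid-height, 28 mm in front. Inserting.

```bash
python3 - <<'E'
from h import *
D=.1175
def tcp_for_tip(y,z): return tin(0,y-D,z-.004)
for y in(-.120,-.112,-.106,-.100):
    manip.move_straight(tcp_for_tip(y,.073),max_speed=.03); manip.dwell(.1); say(y)
    if np.linalg.norm(monitor.get_contact_force())>8: print("STOP");break
im=imaging.camera("scene"); crop(im,280,130,440,250,5,"pics/p2s.png")
E
```

```text
-0.12 t10.0 p [ 0.4861 -0.0289  0.0689] F [ 0.3  0.9 -1.6] w0.0153
-0.112 t10.5 p [ 0.487  -0.0208  0.069 ] F [ 0.2  0.2 -1.5] w0.0154
-0.106 t11.0 p [ 0.4876 -0.0148  0.069 ] F [ 0.6  0.1 -0.5] w0.0151
-0.1 t11.4 p [ 0.4883 -0.0088  0.069 ] F [-0.4  0.3  0.1] w0.0149
```

View pics/p2s.png

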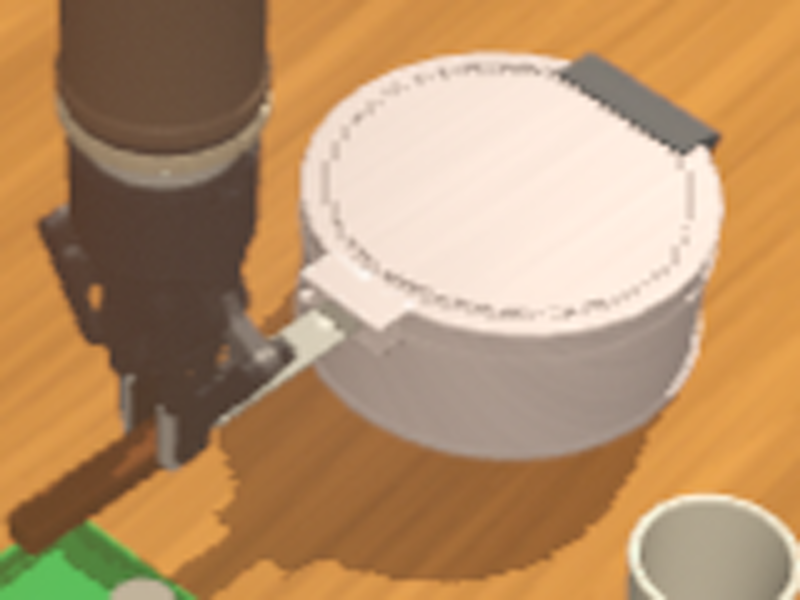

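The blade is in the slot with no contact force. Now I'll lift along the lid's arc.

```bash
python3 - <<'E'
from h import *
D=.1175
def tcp_for_tip(y,z): return tin(0,y-D,z-.004)
def arc(th): 
    r=.198-.02*min(th,1)
    return tcp_for_tip(.098-r*np.cos(th),.0767+r*np.sin(th))
for th in(.03,.06,.1,.14,.18,.22,.26):
    manip.move_straight(arc(th),max_speed=.03); say(th)
    if np.linalg.norm(monitor.get_contact_force())>25: print("STOP");break
manip.dwell(.2); say("hold")
im=imaging.camera("scene"); crop(im,280,110,440,230,5,"pics/p3s.png")
E
```

```text
0.03 t11.9 p [ 0.4884 -0.0083  0.0788] F [ 0.6 -0.5 -1.3] w0.0152
0.06 t12.3 p [ 0.4886 -0.0072  0.0847] F [-0.6 -0.7 -1.4] w0.0149
0.1 t12.7 p [ 0.4888 -0.0057  0.0925] F [ 0.5 -0.2 -0.6] w0.0150
0.14 t13.1 p [ 0.4889 -0.004   0.1002] F [ 0.8 -0.5 -0.9] w0.0153
0.18 t13.5 p [ 0.4891 -0.0019  0.1077] F [ 0.2 -0.9 -1.4] w0.0148
0.22 t13.9 p [4.894e-01 4.000e-04 1.152e-01] F [-0.1 -0.  -1.5] w0.0150
0.26 t14.3 p [0.4896 0.0031 0.1225] F [-0.  -0.1 -1.8] w0.0148
hold t14.5 p [0.4896 0.003  0.1223] F [ 0.4 -0.  -1.8] w0.0153
```

View pics/p3s.png

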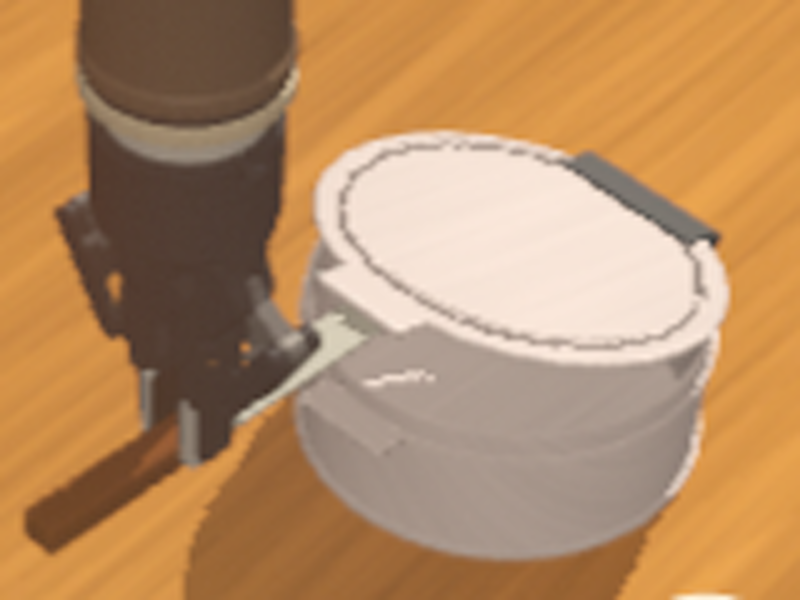

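The lid has been prised up and its lip rests on the blade. I'll continue the swing with the blade and then look.

```bash
python3 - <<'E'
from h import *
D=.1175
def tcp_for_tip(y,z): return tin(0,y-D,z-.004)
def arc(th): 
    r=.198-.02*min(th,1)
    return tcp_for_tip(.098-r*np.cos(th),.0767+r*np.sin(th))
for th in np.arange(.34,1.0,.1):
    manip.move_straight(arc(th),max_speed=.06); say(round(th,2))
    if np.linalg.norm(monitor.get_contact_force())>25: print("STOP");break
im=imaging.camera("scene"); crop(im,260,80,450,230,4.2,"pics/p4s.png")
E
```

```text
0.34 t15.0 p [0.4906 0.0093 0.1371] F [-0.6 -0.4 -0.1] w0.0152
0.44 t15.5 p [0.4914 0.0184 0.1537] F [ 0.2  0.1 -0.2] w0.0151
0.54 t15.9 p [0.4925 0.029  0.1694] F [-0.4  0.2 -1. ] w0.0151
0.64 t16.4 p [0.4937 0.041  0.1837] F [-0.4 -0.3  0.3] w0.0149
0.74 t16.8 p [0.4951 0.0542 0.1965] F [-0.  -0.1 -1.6] w0.0150
0.84 t17.3 p [0.4965 0.0685 0.2079] F [ 0.5  0.5 -1. ] w0.0149
0.94 t17.8 p [0.4981 0.0837 0.2177] F [-0.3 -1.  -0.6] w0.0153
```

View pics/p4s.png

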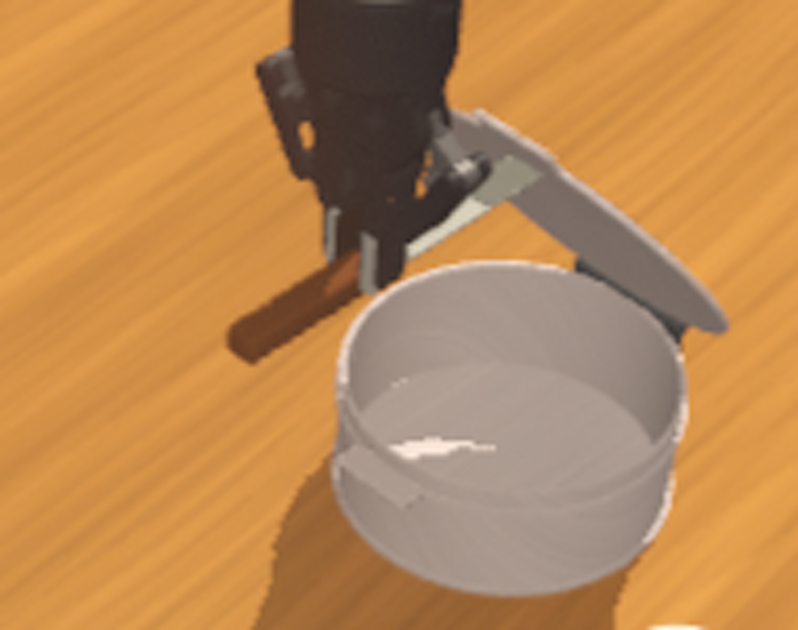

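The lid is following the blade at roughly 1 rad. I'll push it back to about 1.85.

```bash
python3 - <<'E'
from h import *
D=.1175
def tcp_for_tip(y,z): return tin(0,y-D,z-.004)
def arc(th): 
    r=.178-.03*max(0,min(th-1,.8))
    return tcp_for_tip(.098-r*np.cos(th)-.0012*np.sin(th),.0767+r*np.sin(th))
for th in np.arange(1.05,1.86,.1):
    manip.move_straight(arc(th),max_speed=.06); say(round(th,2))
    if np.linalg.norm(monitor.get_contact_force())>25: print("STOP");break
manip.move_straight(monitor.get_position()-np.array([*(ty*.06),0]),max_speed=.15)
im=imaging.camera("scene"); crop(im,260,80,450,230,4.2,"pics/p5s.png")
E
```

```text
1.05 t18.3 p [0.4998 0.1004 0.226 ] F [-0.2  0.7 -0.5] w0.0150
1.15 t18.7 p [0.5015 0.1173 0.2312] F [-0.4  0.3  0.3] w0.0152
1.25 t19.1 p [0.5032 0.1342 0.2346] F [-0.4 -0.7 -0.9] w0.0152
1.35 t19.6 p [0.5049 0.1512 0.2361] F [-0.7 -0.1  0.3] w0.0150
1.45 t20.0 p [0.5066 0.1679 0.2359] F [ 0.4 -0.6 -0.5] w0.0150
1.55 t20.4 p [0.5083 0.1843 0.2341] F [ 0.6 -0.1 -1.8] w0.0151
1.65 t20.9 p [0.5099 0.2001 0.2305] F [ 0.3 -0.  -0.7] w0.0152
1.75 t21.3 p [0.5115 0.2151 0.2255] F [-0.1  0.1 -0.8] w0.0149
1.85 t21.7 p [0.5131 0.2297 0.2205] F [-0.2 -0.3 -0.6] w0.0150
```

View pics/p5s.png

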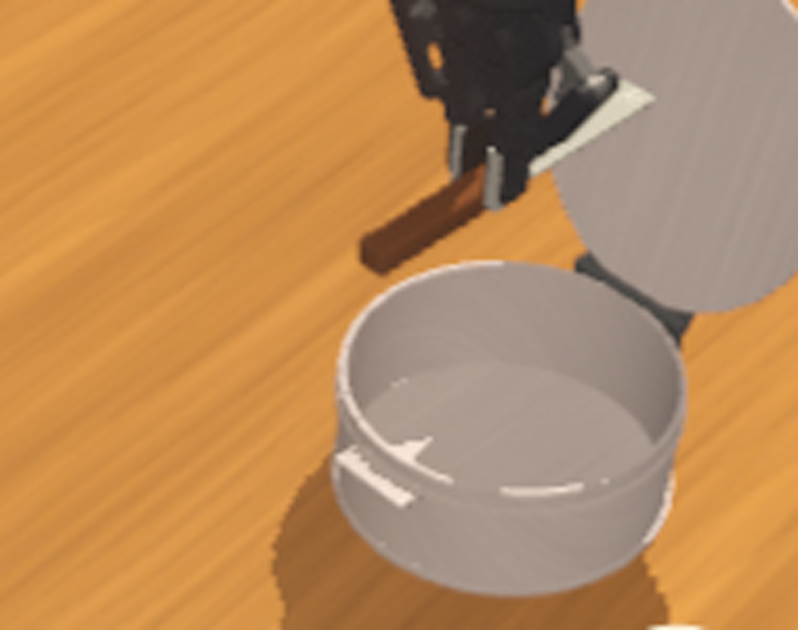

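The lid is open beyond vertical. Now to return the spatula to its original spot.

```bash
python3 - <<'E'
from h import *
p=monitor.get_position()
manip.move_straight(np.array([p[0],.05,.28]),max_speed=.25)
manip.move_to(np.array([.5022,-.3789,.284]),down(SY)); say("above")
im=imaging.camera("scene"); crop(im,60,150,270,330,3.7,"pics/r1s.png")
E
```

```text
above t24.6 p [ 0.5033 -0.377   0.284 ] F [ 0.1 -0.3 -0.7] w0.0146
```

View pics/r1s.png

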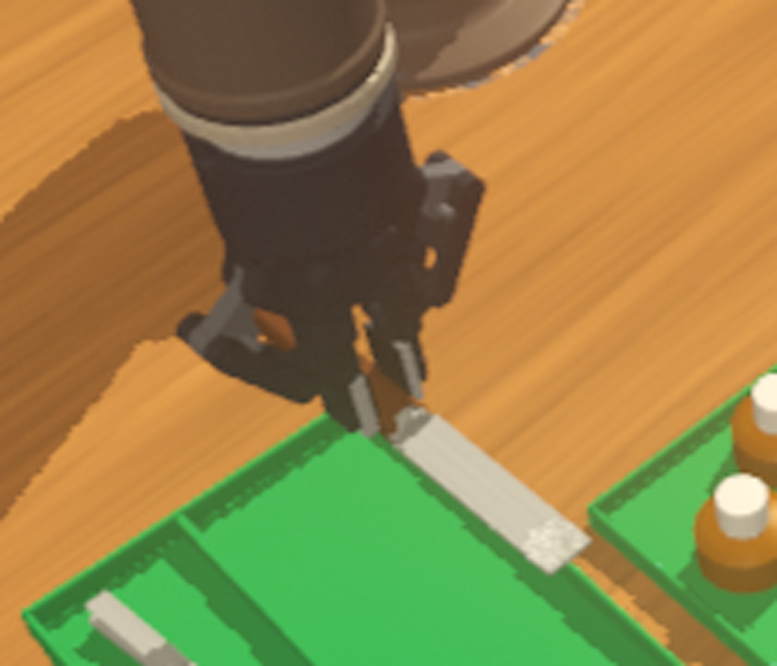

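The spatula hasn't slipped. Lowering, releasing, then checking.

```bash
python3 - <<'E'
from h import *
manip.move_straight(np.array([.5015,-.3789,.19]),max_speed=.15)
manip.move_straight(np.array([.5015,-.3789,.1645]),max_speed=.04); say("down")
fingers.move_gripper(.042); say("open")
manip.move_straight(np.array([.5015,-.3789,.26]),max_speed=.12)
manip.move_to(np.array([.45,-.14,.26]),down(45)); say("away")
im=imaging.camera("scene"); crop(im,60,230,270,400,3.7,"pics/r2s.png")
im=imaging.camera("top"); cv2.imwrite("pics/r2top.png",im[:,:,::-1])
E
```

```text
down t26.2 p [ 0.5015 -0.3789  0.1643] F [ 0.  -0.1 -0.8] w0.0150
open t26.5 p [ 0.5016 -0.379   0.1646] F [-0.   0.1  0. ] w0.0421
away t28.5 p [ 0.4504 -0.1415  0.26  ] F [0.3 0.2 0.3] w0.0417
```

View pics/r2s.png

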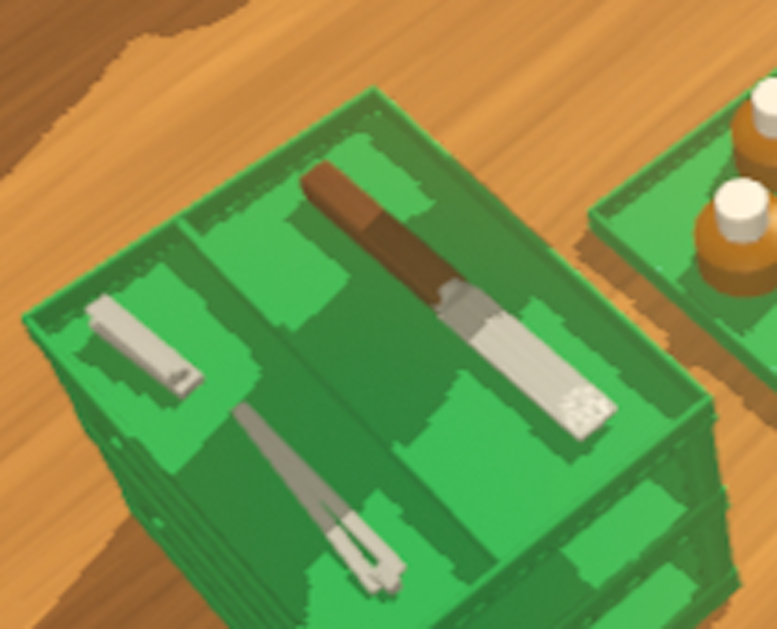

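View pics/r2top.png

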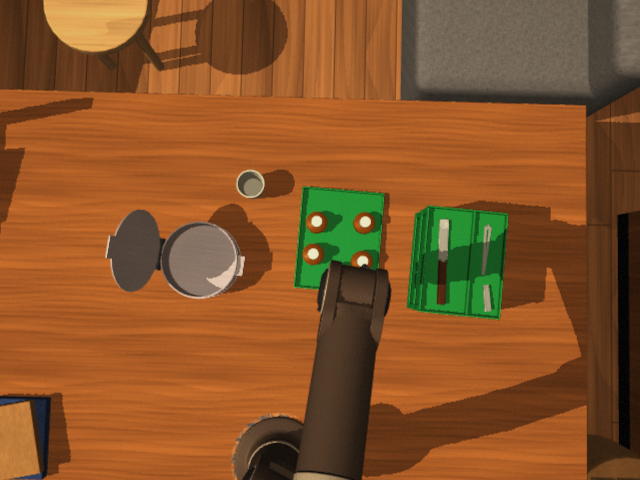

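The spatula is back in its compartment, and the lid is open at top-view (135,250). Now to refine the tin centre by overlaying model circles on the open tin.

```bash
python3 - <<'E'
from h import *
im=cv2.imread("pics/r2top.png"); s=7;x0,y0=150,210
c=cv2.resize(im[y0:y0+100,x0:x0+105],None,fx=s,fy=s,interpolation=cv2.INTER_CUBIC)
def ring(r,z,col,n="top"):
    P=[]
    for a in np.linspace(0,2*np.pi,180): 
        u=w2p(n,[TC[0]+r*np.cos(a),TC[1]+r*np.sin(a),z]); P.append([(u[0]-x0+.5)*s-.5,(u[1]-y0+.5)*s-.5])
    cv2.polylines(c,[np.int32(P)],True,col,1)
ring(.095,.078,(0,255,255));ring(.092,.078,(0,0,255));ring(.092,.003,(255,255,0))
cv2.imwrite("pics/ov.png",c)
E
```

```text
(no output)
```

View pics/ov.png

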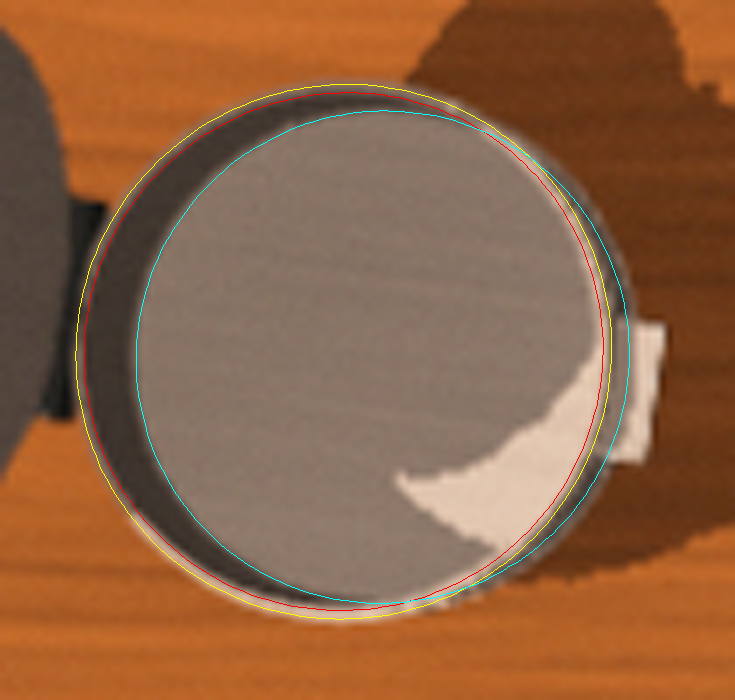

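The overlay matches the rim and floor to about 1 mm. I'll write the jar pick and place helpers and do the middle jar first.

```bash
cat >> h.py <<'E'
def caps(im,n="top",region=None,z=.060):
    hsv=cv2.cvtColor(im,cv2.COLOR_RGB2HSV); m=((hsv[:,:,1]<60)&(hsv[:,:,2]>170)).astype(np.uint8)
    k,l,st,ce=cv2.connectedComponentsWithStats(m); out=[]
    for i in range(1,k):
        if 45<st[i,4]<110 and st[i,2]<15 and st[i,3]<15:
            w=p2w(n,*ce[i],z)
            if .40<w[0]<.72 and -.30<w[1]<.06: out.append((np.round(w[:2],4),int(st[i,4])))
    return out
HP=.046; HPL=.0455
def pick(xy,yaw):
    fingers.move_gripper(.052,40)
    manip.move_to(np.array([*xy,.14]),down(yaw))
    manip.move_straight(np.array([*xy,.075]),max_speed=.12)
    manip.move_straight(np.array([*xy,HP]),max_speed=.06); say("at jar")
    if abs(monitor.get_contact_force()[2])>8: print("FORCE!")
    fingers.move_gripper(.015,40); say("gripped")
    manip.move_straight(np.array([*xy,.10]),max_speed=.1)
    manip.move_straight(np.array([*xy,.17]),max_speed=.2); say("lifted")
def place(x,y,yaw):
    manip.move_to(tin(x,y,.17),down(yaw)); say("over")
    manip.move_straight(tin(x,y,.075),max_speed=.12)
    for z in(.052,.048,HPL):
        manip.move_straight(tin(x,y,z),max_speed=.03)
        if monitor.get_contact_force()[2]>6: print("touch",z);break
    manip.dwell(.15); say("down")
    fingers.move_gripper(.040)
    manip.move_straight(tin(x,y,.10),max_speed=.1); manip.move_straight(tin(x,y,.17),max_speed=.25); say("clear")
E
python3 - <<'E'
from h import *
manip.move_to(np.array([.42,.02,.26]),down(90))
im=imaging.camera("top"); c=caps(im); print(c)
xy=min((k[0] for k in c),key=lambda p:p[0])  # nearest to base in x
print(xy); xy=xy+0
pick(xy,90)
im=imaging.camera("scene"); crop(im,200,150,400,340,3.1,"pics/j1.png")
E
```

```text
[(array([ 0.6164, -0.0829]), 76), (array([ 0.6182, -0.2058]), 78), (array([ 0.5342, -0.0757]), 72), (array([ 0.5183, -0.2008]), 70), (array([ 0.4838, -0.1372]), 75)]
[ 0.4838 -0.1372]
at jar t31.7 p [ 0.4837 -0.1371  0.0458] F [-0.5  0.  -0.3] w0.0518
gripped t32.1 p [ 0.4841 -0.1373  0.0464] F [0.3 0.5 2.5] w0.0262
lifted t33.3 p [ 0.4835 -0.1372  0.1695] F [ 0.5 -0.3 -2.5] w0.0259
```

View pics/j1.png

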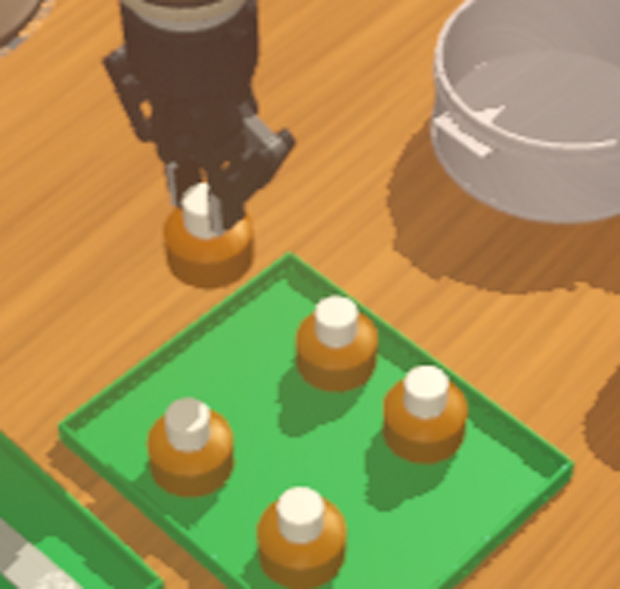

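The jar is held upright. Placing it in the middle.

```bash
python3 - <<'E'
from h import *
place(0,0,90+TY)
manip.move_to(np.array([.42,.02,.26]),down(90))
im=imaging.camera("top"); crop(im,100,190,400,310,2.6,"pics/j2.png"); print(caps(im))
im=imaging.camera("scene"); crop(im,220,110,450,260,3.4,"pics/j2s.png")
E
```

```text
over t34.6 p [0.5114 0.2058 0.1695] F [ 0.2 -0.6 -0. ] w0.0264
down t37.2 p [0.5111 0.2075 0.0456] F [ 0.5  0.2 -0.8] w0.0261
clear t38.6 p [0.5111 0.2074 0.1702] F [-1.  -0.2 -0.9] w0.0400
[(array([ 0.6164, -0.0827]), 75), (array([ 0.6182, -0.2058]), 78), (array([ 0.534 , -0.0758]), 73), (array([ 0.5183, -0.1999]), 64)]
```

View pics/j2.png

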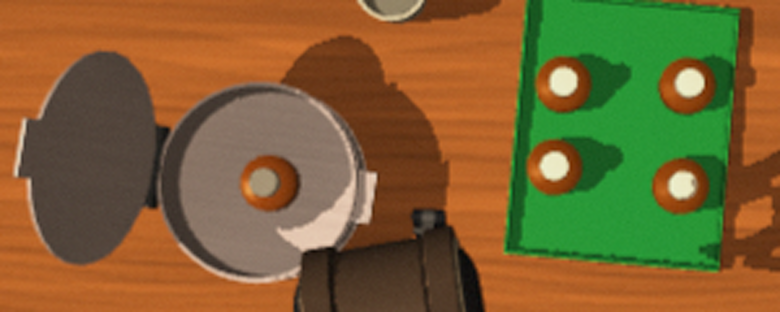

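View pics/j2s.png

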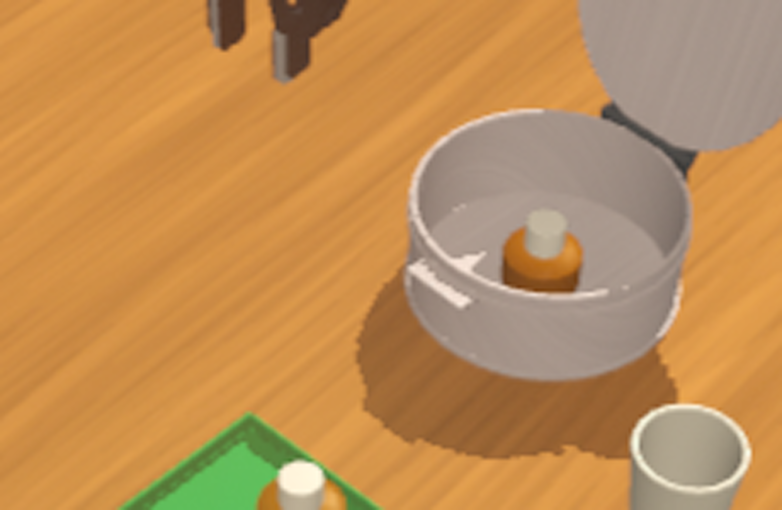

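```bash
python3 - <<'E'
from h import *
print("mid jar",p2w("top",*cp((264,182),100,190,2.6),.059),TC)
a=20; RR=.0605
im=imaging.camera("top"); c=caps(im); print(c)
xy=min((k[0] for k in c),key=lambda p:np.hypot(p[0]-.616,p[1]+.083)); print(xy)
pick(xy,90)
x,y=RR*np.cos(np.radians(a)),RR*np.sin(np.radians(a)); yaw=(a+TY)%180
if yaw<20: yaw+=180
print("IK",yaw,solver.ik(tin(x,y,.17),down(yaw)))
place(x,y,yaw)
manip.move_to(np.array([.42,.02,.26]),down(90))
im=imaging.camera("top"); crop(im,100,190,400,310,2.6,"pics/j3.png"); print(caps(im))
E
```

```text
mid jar [0.51152917 0.20486448 0.059     ] [0.511  0.2075]
[(array([ 0.6164, -0.0827]), 75), (array([ 0.6182, -0.2058]), 78), (array([ 0.534 , -0.0757]), 73), (array([ 0.5182, -0.2001]), 65)]
[ 0.6164 -0.0827]
at jar t42.2 p [ 0.6164 -0.0826  0.0457] F [-0.1  0.2 -0.1] w0.0523
gripped t42.6 p [ 0.6168 -0.0827  0.0466] F [0.4 0.2 1.8] w0.0261
lifted t43.8 p [ 0.616  -0.0828  0.1694] F [-1.1 -0.4 -1.9] w0.0259
IK 194.0 [ 0.15807423  0.60648638 -0.88969574  1.65655904  0.51202181  1.12857124
  0.94494077]
over t44.9 p [0.57   0.2205 0.1689] F [ 0.1 -0.7 -2.3] w0.0262
down t47.5 p [0.5698 0.2223 0.0456] F [0.4 0.1 0.2] w0.0262
clear t48.9 p [0.5698 0.2221 0.1703] F [-0.3 -0.2 -0.3] w0.0396
[(array([ 0.6182, -0.2058]), 78), (array([ 0.5341, -0.0759]), 74), (array([ 0.5182, -0.2001]), 65)]
```

View pics/j3.png

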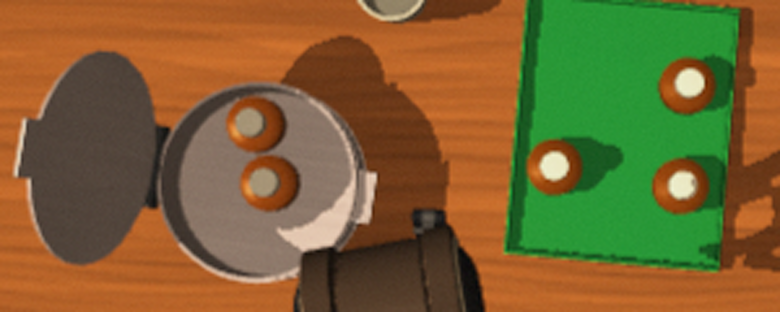

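```bash
cat >> h.py <<'E'
def cycle(a,near,pic,RR=.0605):
    im=imaging.camera("top"); c=caps(im); print(c)
    xy=min((k[0] for k in c),key=lambda p:np.hypot(*(p-np.array(near)))); print(xy)
    if np.hypot(*(xy-np.array(near)))>.03: print("moved!")
    pick(xy,90)
    if monitor.get_width()<.02: print("NO JAR"); return
    x,y=RR*np.cos(np.radians(a)),RR*np.sin(np.radians(a)); yaw=(a+TY)%180
    if yaw<20: yaw+=180
    place(x,y,yaw)
    manip.move_to(np.array([.42,.02,.26]),down(90))
    im=imaging.camera("top"); crop(im,100,190,400,310,2.6,f"pics/{pic}.png"); print(caps(im))
E
python3 -c "
from h import *
cycle(-53.3,(.534,-.076),'j4')"
```

```text
[(array([ 0.6182, -0.2058]), 78), (array([ 0.534 , -0.0758]), 73), (array([ 0.5182, -0.2001]), 65)]
[ 0.534  -0.0758]
at jar t52.5 p [ 0.534  -0.0756  0.0458] F [ 0.4 -0.1  0.8] w0.0520
gripped t52.8 p [ 0.5344 -0.0758  0.0465] F [-0.3 -0.9  4.2] w0.0264
lifted t54.0 p [ 0.5337 -0.076   0.1694] F [-0.7 -0.3 -2.1] w0.0262
over t54.9 p [0.5421 0.1533 0.1692] F [-0.2 -0.3 -1.5] w0.0261
down t57.5 p [0.5421 0.1556 0.0456] F [0.7 0.1 0. ] w0.0263
clear t58.9 p [0.542  0.1554 0.1702] F [-0.3  0.1 -0.6] w0.0401
[(array([ 0.6182, -0.2058]), 78), (array([ 0.5183, -0.1999]), 64)]
```

View pics/j4.png

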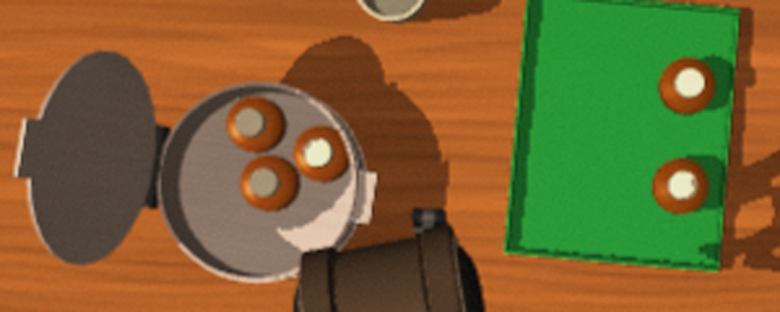

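Three jars are in. Here's the fourth.

```bash
python3 -c "
from h import *
cycle(-126.7,(.618,-.206),'j5')"
```

```text
[(array([ 0.6182, -0.2058]), 78), (array([ 0.5182, -0.2001]), 65)]
[ 0.6182 -0.2058]
at jar t62.6 p [ 0.6182 -0.2057  0.0458] F [ 0.1 -0.8  1.1] w0.0522
gripped t63.0 p [ 0.6186 -0.2059  0.0466] F [0.2 0.1 2.7] w0.0265
lifted t64.2 p [ 0.6179 -0.2058  0.1696] F [ 0.3  0.1 -1.6] w0.0261
over t65.6 p [0.4704 0.1622 0.1696] F [ 0.3 -0.1 -0.7] w0.0259
down t68.2 p [0.4702 0.163  0.0456] F [ 1.2  0.3 -0.1] w0.0263
clear t69.6 p [0.4701 0.163  0.1702] F [-0.7 -0.8 -0.5] w0.0399
[(array([ 0.518 , -0.2001]), 66)]
```

View pics/j5.png

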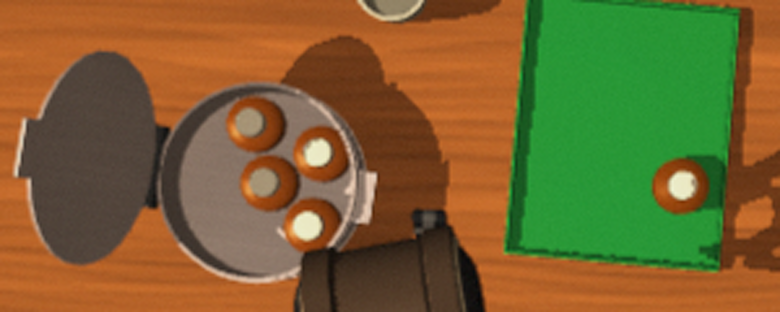

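```bash
python3 - <<'E'
from h import *
cycle(160,(.518,-.201),'j6')
manip.move_to(np.array([.40,-.15,.30]),down(60))
im=imaging.camera("top"); cv2.imwrite("pics/j7top.png",im[:,:,::-1]); crop(im,150,210,260,310,6,"pics/j7.png")
im=imaging.camera("scene"); crop(im,300,110,450,240,5,"pics/j7s.png")
E
```

```text
[(array([ 0.518 , -0.2001]), 66)]
[ 0.518  -0.2001]
at jar t73.4 p [ 0.518  -0.2     0.0458] F [0.2 0.2 0.9] w0.0521
gripped t73.8 p [ 0.5184 -0.2002  0.0465] F [ 1.  -0.7  2.7] w0.0260
lifted t75.0 p [ 0.5176 -0.2002  0.1694] F [-0.4 -0.1 -1.5] w0.0262
over t76.6 p [0.4575 0.2324 0.1698] F [-0.   1.3 -1.4] w0.0260
down t79.1 p [0.4567 0.2341 0.0455] F [1.4 0.6 0.3] w0.0262
clear t80.5 p [0.4568 0.2339 0.1702] F [-0.8 -0.2  0.3] w0.0402
[]
```

View pics/j7top.png

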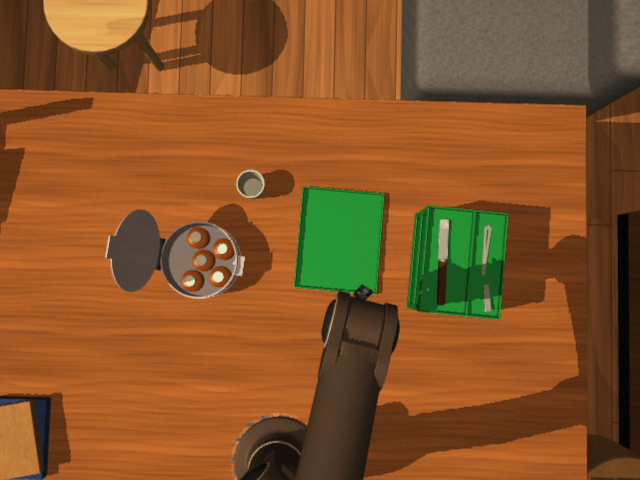

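View pics/j7.png

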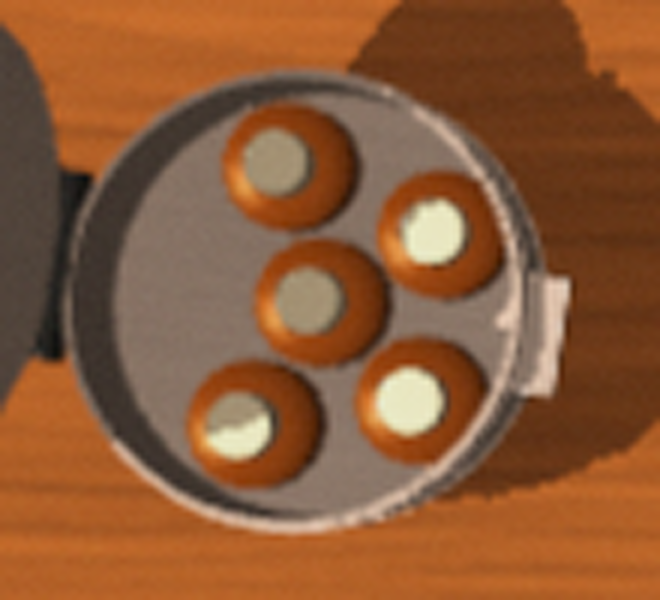

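View pics/j7s.png

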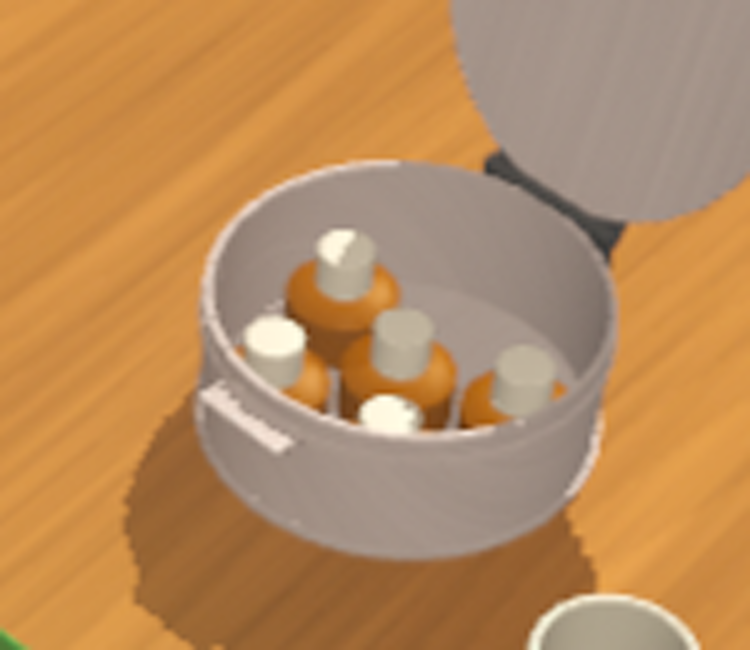

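All five jars stand in the tin, one in the middle and four round it, and the tray is empty. I'll verify numerically, check the reach for closing the lid from behind, then close the gripper and go over.

```bash
python3 - <<'E'
from h import *
np.set_printoptions(precision=3,suppress=True)
for c in((277,160),(434,231),(310,299),(238,425),(410,400)):
    w=p2w("top",*cp(c,150,210,6),.059)[:2]; print(w,"r %.4f"%np.hypot(*(w-TC)))
o=down(90+TY)
for P in [(.225,.34),(.225,.235),(.1,.235),(-.03,.235),(.098-.19*np.cos(.8),.082+.19*np.sin(.8)),(.098-.19*np.cos(.4),.082+.19*np.sin(.4)),(-.092,.082)]:
    print(P,solver.ik(tin(0,*P),o))
E
```

```text
[0.57  0.221] r 0.0609
[0.542 0.154] r 0.0620
[0.512 0.205] r 0.0029
[0.459 0.233] r 0.0582
[0.471 0.161] r 0.0611
(0.225, 0.34) [-0.093  0.794 -1.35   1.212  0.774  1.671 -1.361]
(0.225, 0.235) [-0.076  0.849 -1.275  1.371  0.804  1.487 -1.405]
(0.1, 0.235) [ 0.161  0.666 -1.205  1.591  0.636  1.332 -1.234]
(-0.03, 0.235) [ 0.306  0.415 -0.954  1.758  0.367  1.16  -0.863]
(np.float64(-0.034374274775961416), np.float64(0.21829765727090933)) [ 0.302  0.425 -0.938  1.784  0.378  1.125 -0.866]
(np.float64(-0.07700158886054817), np.float64(0.1559894850386436)) [ 0.311  0.446 -0.843  1.894  0.399  0.978 -0.817]
(-0.092, 0.082) [ 0.248  0.523 -0.734  1.972  0.473  0.823 -0.855]
```

```bash
python3 - <<'E'
from h import *
o=down(90+TY)
fingers.move_gripper(0.0,40)
manip.move_to(tin(0,-.15,.38),o)
manip.move_straight(tin(0,.225,.37),max_speed=.2); say("over")
manip.move_straight(tin(0,.225,.30),max_speed=.1); say("over")
im=imaging.camera("scene"); cv2.imwrite("pics/k1s.png",im[:,:,::-1])
im=imaging.camera("top"); crop(im,60,180,300,330,3,"pics/k1.png")
E
```

```text
over t85.8 p [0.5349 0.4304 0.3703] F [ 0.4 -0.3 -1.1] w0.0001
over t86.7 p [0.5347 0.4316 0.3007] F [-0.5 -0.4  1.1] w0.0003
```

View pics/k1s.png

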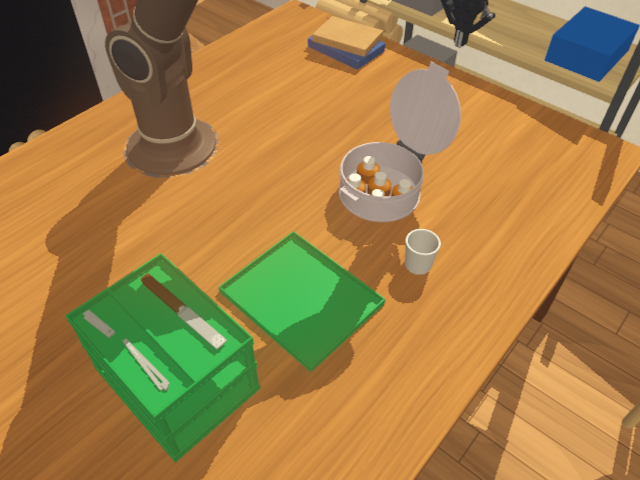

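View pics/k1.png

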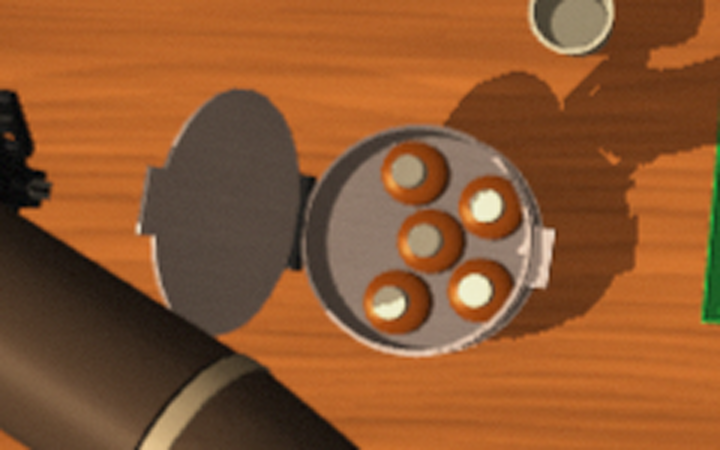

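The gripper is clear behind the lid. I'll lower it and sweep the lid forward, watching forces.

```bash
python3 - <<'E'
from h import *
manip.move_straight(tin(0,.225,.235),max_speed=.1); say("dn")
for y in np.arange(.205,-.021,-.02):
    manip.move_straight(tin(0,y,.235),max_speed=.08); say(round(y,3))
    if np.linalg.norm(monitor.get_contact_force())>25: print("STOP");break
im=imaging.camera("scene"); crop(im,280,20,500,230,2.8,"pics/k2s.png")
E
```

```text
dn t87.5 p [0.5346 0.4316 0.2356] F [ 0.6 -0.3  0. ] w0.0001
0.205 t88.0 p [0.533  0.4104 0.2355] F [-0.1 -1.2  0.4] w-0.0003
0.185 t88.3 p [0.5307 0.3907 0.2351] F [-0.9 -0.3  0.7] w0.0002
0.165 t88.8 p [0.5286 0.3708 0.2351] F [ 0.4 -0.4  0.3] w-0.0003
0.145 t89.2 p [0.5265 0.3508 0.235 ] F [ 0.8 -1.  -0.2] w-0.0002
0.125 t89.5 p [0.5244 0.3309 0.235 ] F [-0.5  0.   0.2] w-0.0001
0.105 t90.0 p [0.5222 0.3112 0.235 ] F [ 0.8 -0.1 -0.3] w0.0002
0.085 t90.3 p [0.5201 0.2914 0.235 ] F [ 0.2 -0.8 -1. ] w0.0002
0.065 t90.8 p [0.518  0.2715 0.2351] F [ 0.9 -0.2 -0.5] w0.0003
0.045 t91.2 p [0.5159 0.2517 0.2351] F [0.4 0.5 0.3] w0.0002
0.025 t91.5 p [0.5138 0.2319 0.2351] F [0.3 0.2 0.5] w-0.0001
0.005 t92.0 p [0.5116 0.2121 0.235 ] F [-0.3 -0.2  0.8] w0.0002
-0.015 t92.3 p [0.5096 0.1922 0.235 ] F [ 0.3 -0.5 -0.4] w-0.0004
```

View pics/k2s.png

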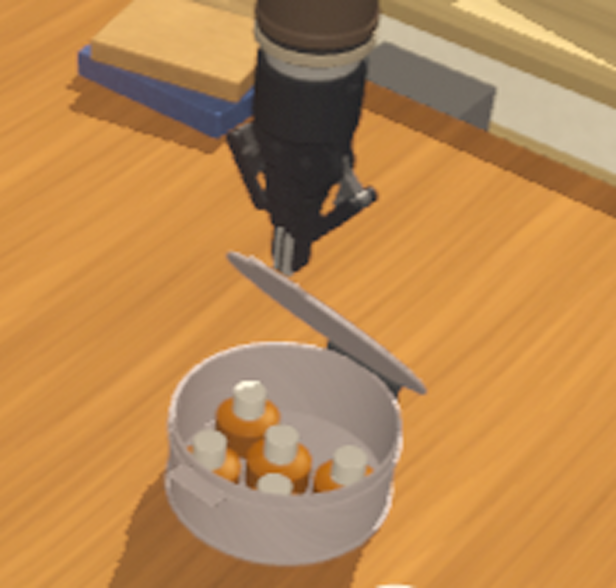

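The lid has come to about 0.9 rad with the fingertips on its outer face. Now I'll press it down along its arc.

```bash
python3 - <<'E'
from h import *
r=.19
for th in(.85,.75,.65,.55,.45,.35,.25,.18,.12,.08,.05,.03,.015,.0,-.008):
    # tip's rear edge is 11 mm hinge-ward, front edge touches; pad the height by front edge offset
    y=.098-r*np.cos(th)+.0; z=.0825+r*np.sin(th)
    manip.move_straight(tin(0,y,z),max_speed=.06); F=monitor.get_contact_force(); say(th)
    if np.linalg.norm(F)>12: print("STOP");break
manip.dwell(.2)
im=imaging.camera("scene"); crop(im,280,70,480,230,3.5,"pics/k3s.png")
E
```

```text
0.85 t92.8 p [0.508  0.1797 0.2249] F [-0.2  0.2  0.2] w0.0000
0.75 t93.3 p [0.5066 0.1662 0.2117] F [ 0.2 -1.1  0. ] w-0.0001
0.65 t93.8 p [0.5053 0.1542 0.1972] F [-0.1 -0.6  0.4] w0.0001
0.55 t94.2 p [0.5041 0.1435 0.1815] F [-0.5  0.9 -0.2] w0.0004
0.45 t94.7 p [0.5032 0.1345 0.1648] F [ 0.   0.2 -0.9] w-0.0002
0.35 t95.2 p [0.5023 0.1273 0.1473] F [0.3 0.5 0.2] w-0.0002
0.25 t95.6 p [0.5017 0.1218 0.1291] F [ 0.4 -0.5 -0.9] w0.0001
0.18 t96.0 p [0.5014 0.1189 0.1161] F [ 0.7  0.1 -0.5] w0.0001
0.12 t96.3 p [0.5012 0.1172 0.1048] F [ 0.1  0.5 -0. ] w0.0001
0.08 t96.6 p [0.5012 0.1165 0.0973] F [-1.2  0.7 -0.2] w-0.0002
0.05 t96.9 p [0.5012 0.1162 0.0917] F [-0.3 -0.6  0.2] w-0.0001
0.03 t97.1 p [0.5013 0.116  0.088 ] F [-0.2  0.6 -0.2] w-0.0002
0.015 t97.4 p [0.5013 0.116  0.0852] F [-0.5  1.7  0.4] w-0.0001
0.0 t97.6 p [0.5013 0.116  0.0823] F [0.  0.7 0.6] w-0.0002
-0.008 t97.9 p [0.5015 0.116  0.0819] F [-4.6 -1.8 11.2] w0.0004
STOP
```

View pics/k3s.png

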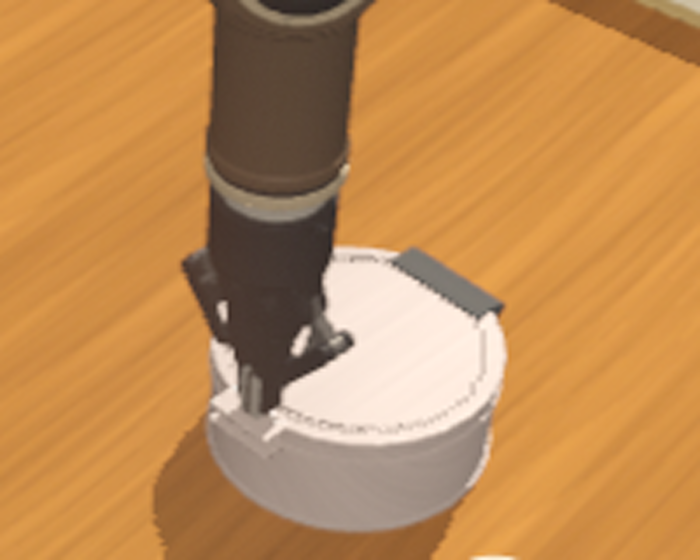

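The lid met the rim with an 11 N reaction at z = 0.082, exactly its shut height. Retracting and doing final checks.

```bash
python3 - <<'E'
from h import *
p=monitor.get_position()
manip.move_straight(p+[0,0,.15],max_speed=.15)
manip.move_to(np.array([.36,.0,.36]),down(90)); manip.dwell(.3); say("away")
im=imaging.camera("scene"); cv2.imwrite("pics/fs.png",im[:,:,::-1]); crop(im,330,130,450,230,6,"pics/fs_tin.png")
im=imaging.camera("top"); cv2.imwrite("pics/ft.png",im[:,:,::-1])
E
```

```text
away t100.5 p [0.3602 0.0004 0.3596] F [-0.5 -0.3 -0.1] w0.0001
```

View pics/fs_tin.png

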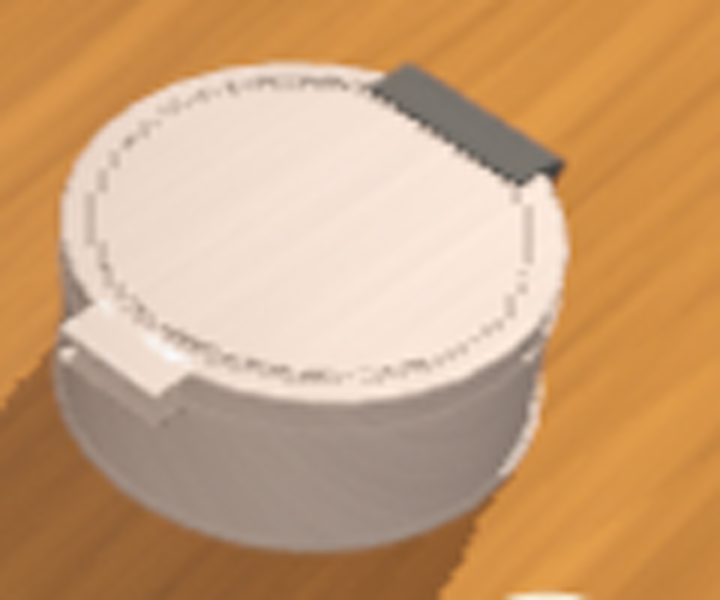

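View pics/fs.png

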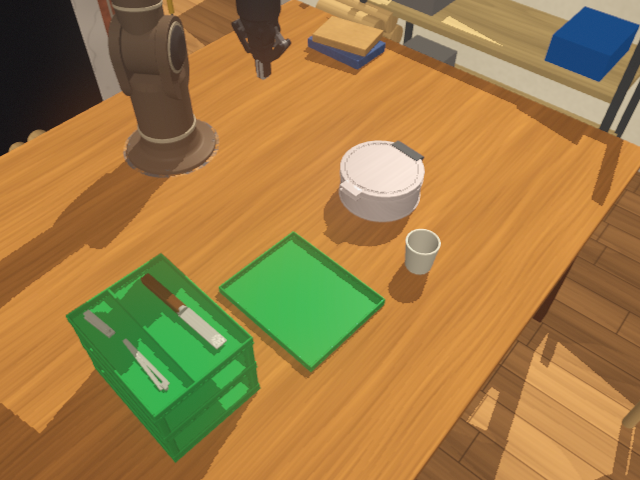

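View pics/ft.png

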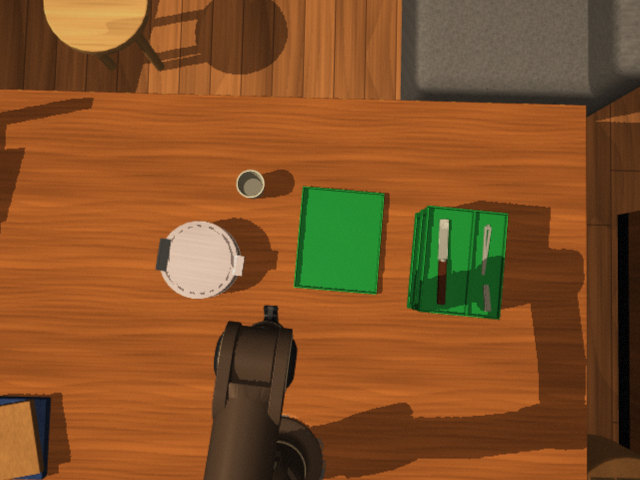

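The lid image matches the one at the start (lip corners within about a pixel). The spatula is in its compartment with the blade tip at about x 0.096, y 0.054 in the stack frame. Cup, forceps and clipper are unmoved, and the arm is clear.

```bash
python3 -c "
from h import *
manip.sign_off(); print(monitor.get_time())"
```

```text
the job is handed in; nothing more can be done
the job is handed in; nothing more can be done
```

The job is done and handed in, at about 101 s of the 210 s allowed; `sign_off()` reports no verdict, so the result rests on my own checks.

- **Lid opening:** I prised the lid up with the blade in the slot, swung it back to about 1.85 rad, and put the spatula back where it had lain. The force reading showed no clear rise while prising; that the blade lifted the lid is plain from the pictures.
- **Jars:** Five jars were present, and I lowered each onto the tin floor before releasing it. With the lid open, the middle jar measured about 3 mm from the tin's axis and the other four 58–62 mm. None was seen knocked aside during the run. I could not see the jars again once the lid was shut.
- **Lid closing:** I swept the lid forward and pressed it down. It met the rim with about 11 N at its shut height of 82 mm, and the last scene picture matches the one from the start.
- **Other items:** In the last pictures the spatula lies in the wide compartment. The forceps, clipper and cup look unmoved, and the arm is clear of everything.

No check failed. The largest disagreement was about 2–3 mm between the cameras and the robot's own positions.

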